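Refit the strainer on the polishing bench's suction mouth

ROBOT

A 6-joint arm with a two-finger parallel gripper is mounted at the origin on the work surface. World frame = base frame: x ahead of the robot, y to its left, z up, the work surface at z = 0. Lengths are in m, angles in rad, forces in N, time in s.
With the tool pointing down it reaches from about 0.25 to 0.8 m from the base axis. Payload 3.9 kg.
Tool frame: the origin (TCP) lies at the very end of the fingers, on their centre line; the grasp point (between the pads) lies r.grip_point_offset behind it (r.grip_point_offset is the distance from the TCP to the grasp point, in m); z points along the fingers, y is the direction in which the jaws open and shut (so a half turn about z gives the same grasp; the last joint's range is limited). The gripper opens to 85 mm and grips with 20 to 120 N. Pads are 22 mm wide; open, the fingers measure 114 mm over their backs; the gripper's body (76 mm by 85 mm) begins 54 mm behind the grasp point. The pads swing forward as they close: fully open they stand 13 mm farther back than shut.
Start: joints at [1.155, 0.26, -0.138, 1.173, 0, 1.571], TCP at [0.212, 0.48, 0.231] pointing down, gripper open.
Joint ranges: [-2.78, 2.78], [-0.83, 1.72], [-1.28, 1.37], [-1.9, 2.12], [-1.57, 1.48], [-3.14, 3.14]. Speed limits (rad/s): [2.57, 2.57, 3.14, 3.14, 3.14, 3.14].

INTERFACE

Orientations are given as [roll, pitch, yaw] about the fixed x, y, z axes, in that order (R = Rz(yaw) Ry(pitch) Rx(roll)).
In Python, from cell import r, viewer gives the robot as it stands.
- The arm moves only by the tool carry_out, never from a script. Its argument "rows" is a list of rows, each a list of 7 numbers: the turn, a rotation vector about the tool's x, y, z in rad, then the shift along the tool's x, y, z in cm, then the opening, from 0 (shut) to 1 (fully open). A call has 1 to 5 rows; each row shifts and turns the pose as measured when the row begins, along the tool's axes as they then stand; what a row does not reach is not made up. A row lasts 1/12 s, in which the tool goes at most 41.7 mm and 7.16 degrees, less where a joint would pass 70% of its speed; a pose out of reach is approached as far as the arm can. A call is refused whole if a number of a shift passes 4.17 or a number of a turn 0.125, either way. A call with a gripper value outside its range is refused whole. The fingers move at their own pace and stop on an object; "newtons" is the grip in N (left out, the last holds). Time passes only in rows, so rows that do not move let the fingers close. It gives the time, the measured TCP pose, the force and the opening at its end, in the units of the state.
- r.get_state(): the state, without advancing time (a new reading comes with each control period).
- viewer.read_camera(name): name is "side" or "top" or "wrist"; returns the picture (400x640x3 uint8, red, green, blue); there is no depth.
- viewer.camera_params(name): a dict with "camera_matrix" (3x3 intrinsics, pixels), "rvec" (rotation vector, rad) and "tvec" (3), from world to camera coordinates, as OpenCV has them. Camera axes: x right, y down, z forward; pixel columns grow to the right and rows downward; lengths in m; the calibration is good to about 2 mm. A picture is of the moment at which its call begins: read the wrist's pose just before it. camera_params takes no time and is no camera call; for the wrist camera it gives the pose at the moment of the call.
- r.job_done(): hands the job in, once; it reports no verdict.
The state is a dict: "time_s": time; "joints": joint angles; "joint_velocities": joint speeds; "joint_torque": joint torques, N m; "ee_pos": TCP position; "eef_rot": TCP orientation; "contact_force": force on the tool from outside, world axes, zero at the start; "torque": the same for the moment, N m; "grip_width": opening from 0.0 (shut) to 1.0 (fully open).
Only numpy, scipy, OpenCV 4.12 (cv2) and the standard library are available. Lean on these libraries where they do the work, as an engineer would, in place of code of your own. Each camera call takes 0.05 s, during which the arm holds its last target.

TASK

Refit the dust strainer: first lay the loose strainer disk in the mouth of the suction box so that it sits flat on its sprung seat, then put the threaded ring over it and screw it clockwise until it is fully home against its stop and holds the disk down. Be gentle: do not force the disk or the thread, leave the other things on the bench where they are, and let go at the end.

Things in the scene. Friction and masses are not known exactly. Their poses are not given: they have to be found in the camera images.
- port: white sheet-metal suction box, 150 x 150 mm and 50 mm high, fixed to the bench, lid with a grey edge and four screws; a round aluminium collar with an open mouth stands 34 mm out of the middle of its lid. A short ribbed hose stub leaves the side that its x axis points to. Origin: centre of the underside, z up.
- mouth (a point): centre of the open mouth of the collar, level with its rim, 84 mm over the bench, z up. Round bore of 33 mm diameter with square edges, rim 2 mm wide. The collar is 39 mm in outer diameter, 37 mm over its top 3 mm.
- thread (a point): on the collar's axis at the thread's top, 4 mm below the rim. Three equal ribs (46 mm across, 3.5 mm thick, 72 degrees long, 48 degree gaps) stand out of the collar; each goes down 6.3 mm clockwise as seen from above and ends low in a stop. Which way the ribs are turned differs each time and is NOT given by this or any reading: look, or find it by feel. The collar stays put, in a rubber bush (48 mm wide).
- seat (a joint): the sprung seat inside the mouth, a black rubber-faced disk of 31 mm diameter, moves straight down: 0 = up, its face 7 mm below the rim; grows as it is pressed down, in m, to at most 0.006. Spring: 3 N to start it, then 1.5 N per mm.
- strainer_mid (a point): loose round dark steel strainer disk, 31 mm diameter, 4 mm thick, with an upright round grip stub of 10 mm diameter and 22 mm length in the middle of its upper face; 26 mm high in all, 40 g more or less. This point is on its axis 13 mm above its underside, z along the stub. Laid on the raised seat its upper face is 3 mm below the rim and the stub stands 19 mm out of the mouth.
- ring_mid (a point): loose round aluminium screw ring, 57 mm outer diameter, finely ribbed grip, 22.5 mm high, about 70 g, lying right way up (threaded end down). This point: on its axis half-way up. Lugs lying on the ribs: it is 7 mm above to 1 mm below the rim. Lugs in the gaps: the ring drops until its boss lies on the disk, this point 2 to 3 mm below the rim. Screwed home at the stops: about 6 mm below.
- ring_foot (a point): centre of the ring's open underside. Inside, in the lowest 5 mm, three lugs 8 mm wide, 120 degrees apart, 0.6 mm clear of the collar. Turned clockwise (from above) under a light push the lugs slide down off the ribs into the gaps, then under the next ribs: up to 80 degrees from the gap, the last 46 pressing the seat down 4 mm. If they catch on a rib's high end: back a little, let down, go on.
- ring_top (a point): centre of the ring's flat top, 4 mm thick, with a round hole of 22 mm for the stub. Under it a round boss of 29.6 mm diameter reaches down to 10.5 mm above the ring's underside and presses on the disk. Screwing takes about 0.1 to 0.2 N m and does not undo itself; more than 0.3 means that the stops are met (the collar's bush then gives some 0.17 rad per N m).
- buff: round felt polishing wheel lying flat, 73 mm diameter, 16 mm high, origin under its centre; leave it alone
- compound_bar: dark brown bar of polishing compound, 45 x 110 x 30 mm, origin under its centre; leave it alone
- pad_block: wooden hand block with a felt face, 50 x 80 x 28 mm, origin under its centre; leave it alone
Things that resemble listed ones, but are neither listed nor needed, are in the scene too. What is shaped like the part that bears ring_mid but green is not meant. Of the things that look like the part that bears strainer_mid, take the one that is farthest to the robot's right at the start.

How it is judged:
By the outcome, as a careful person would: the job done as asked, in the order asked, and still so for the second after the job is handed in, with the robot touching nothing.
It also fails if it takes over 72 s, if anything falls off the work surface, if the arm or the gripper's body presses on something with over 40 N, if the wrist force passes 120 N, or if a joint passes its speed limit or range.

## Working session

There is one attempt and no reset: what is moved stays moved. The work goes in short steps, Python scripts to look and compute and a tool call to move; the robot and the scene stay as the last step left them, time stands still between calls to the robot, and variables do not carry over. Pictures are saved under pics/ and viewed, and the job is handed in when it is done.

Besides the shell and the picture viewer there is one more tool, called after "Request:" as a command line: name --pt "numbers of a row" for each row, then --argument value for the rest. carry_out: Moves the arm, as the interface text tells. Its arguments: {"type":"object","properties":{"rows":{"type":"array","items":{"type":"array","items":{"type":"number"}}},"newtons":{"type":"number"}},"required":["rows"]}

```bash
ls; mkdir -p pics; python3 - <<'E'
from cell import r, viewer
import cv2
s=r.get_state(); print(s, r.grip_point_offset)
for n in ("top","side","wrist"):
    im=viewer.read_camera(n); cv2.imwrite(f"pics/{n}0.png",im[:,:,::-1]); 
    p=viewer.camera_params(n); print(n,p)
E
```

```text
pics
{'time_s': 0.0, 'joints': array([ 1.15501831e+00,  2.60653076e-01, -1.39354602e-01,  1.17271700e+00,
       -2.62060501e-05,  1.57078395e+00]), 'joint_velocities': array([ 5.96576896e-04, -4.62147455e-05,  7.19571386e-04, -1.51766740e-03,
       -8.26766857e-04, -1.88182602e-03]), 'joint_torque': array([-2.30721140e-03, -4.05681896e+01,  2.53920883e+01,  1.89343735e-02,
       -2.36123478e-04,  4.57282127e-06]), 'ee_pos': array([0.21178129, 0.47964539, 0.23048661]), 'eef_rot': array([-3.13966430e+00,  2.61821399e-05,  2.72582706e+00]), 'contact_force': array([0.28519106, 0.73349186, 0.67735104]), 'torque': array([-0.02804951, -0.00272625,  0.01149345]), 'grip_width': 1.0006938869822413} 0.0187
top {'camera_matrix': array([[364.86952986,   0.        , 325.18914588],
       [  0.        , 364.86952986, 196.83538503],
       [  0.        ,   0.        ,   1.        ]]), 'rvec': array([ 2.20503395, -2.1534743 ,  0.15830912]), 'tvec': array([0.0022052 , 0.54704147, 0.83441803])}
side {'camera_matrix': array([[368.49649688,   0.        , 311.16939033],
       [  0.        , 368.49649688, 204.4552466 ],
       [  0.        ,   0.        ,   1.        ]]), 'rvec': array([ 0.26967873, -2.74274002,  1.27102105]), 'tvec': array([0.52066796, 0.10413254, 0.82757501])}
wrist {'camera_matrix': array([[323.15533432,   0.        , 314.21255048],
       [  0.        , 323.15533432, 201.10611067],
       [  0.        ,   0.        ,   1.        ]]), 'rvec': array([-2.39815806, -1.56316459, -0.25088969]), 'tvec': array([-0.52355448, -0.04125241,  0.37945054])}
```

View pics/top0.png

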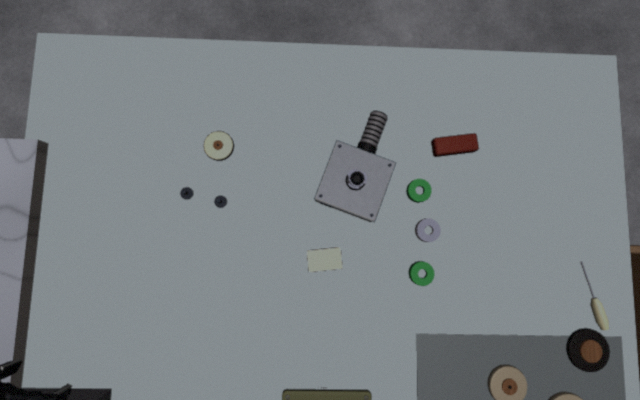

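View pics/side0.png

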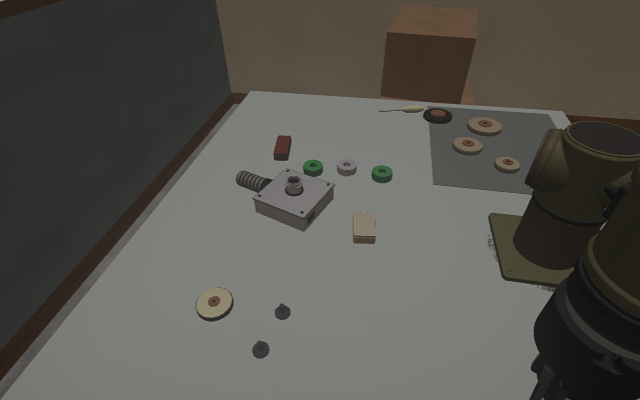

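View pics/wrist0.png

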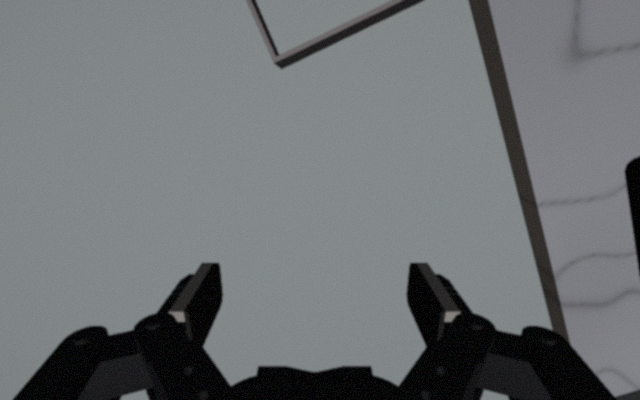

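The top view shows the box and collar at about (357,178) with the hose pointing up and right. The light ring is at (428,230) between two green rings. The two strainer-like disks are at (187,193) and (221,201), and the one further to the robot's right is at (221,201).

```bash
cat > h.py <<'E'
import numpy as np, cv2
from scipy.spatial.transform import Rotation as R
from cell import r, viewer
def ray(p,uv):
    K=p["camera_matrix"];M=cv2.Rodrigues(p["rvec"])[0];t=p["tvec"].reshape(3)
    d=M.T@np.linalg.inv(K)@np.array([uv[0],uv[1],1.]);return -M.T@t,d
def plane(p,uv,z):
    o,d=ray(p,uv);return o+d*(z-o[2])/d[2]
def proj(p,X):
    q,_=cv2.projectPoints(np.array(X,float).reshape(-1,1,3),p["rvec"],p["tvec"],p["camera_matrix"],None);return q.reshape(-1,2)
def two(p1,a,p2,b):
    o1,d1=ray(p1,a);o2,d2=ray(p2,b);d1/=np.linalg.norm(d1);d2/=np.linalg.norm(d2)
    A=np.array([d1,-d2]).T;s=np.linalg.lstsq(A,o2-o1,rcond=None)[0]
    a=o1+s[0]*d1;b=o2+s[1]*d2;return (a+b)/2,np.linalg.norm(a-b)
def snap(n,name):
    p=viewer.camera_params(n);im=viewer.read_camera(n);cv2.imwrite(f"pics/{name}.png",im[:,:,::-1]);return p,im
E
python3 - <<'E'
from h import *
im=cv2.imread("pics/top0.png");pt=viewer.camera_params("top");ps=viewer.camera_params("side");si=cv2.imread("pics/side0.png")
def crop(im,u,v,w,name,k=8):
    c=im[v-w:v+w,u-w:u+w];return cv2.resize(c,None,fx=k,fy=k,interpolation=cv2.INTER_CUBIC)
a=np.hstack([crop(im,205,197,32,'',6),crop(im,428,230,32,'',6)]);cv2.imwrite("pics/c1.png",a)
a=np.hstack([crop(im,357,178,20,'',10),crop(si,294,185,20,'',10)]);cv2.imwrite("pics/c2.png",a)
for n,uv,z in [("disk",(221,201),.013),("disk2",(187,193),.013),("ring",(428,230),.0225),("mouth",(357,178),.084),("bar",(455,145),.03),("g1",(419,190),.0225),("g2",(422,273),.0225)]:
    print(n,plane(pt,uv,z).round(4))
for n,uv,z in [("disk",(282,311),.005),("disk2",(261,349),.005),("ring",(347,167),.012),("mouth",(294,181),.084)]:
    print(n,plane(ps,uv,z).round(4))
E
```

```text
disk [0.5324 0.2636 0.013 ]
disk2 [0.5496 0.3451 0.013 ]
ring [ 0.4742 -0.2328  0.0225]
mouth [ 0.5851 -0.0536  0.084 ]
bar [ 0.6823 -0.299   0.03  ]
g1 [ 0.5702 -0.2117  0.0225]
g2 [ 0.3728 -0.2175  0.0225]
disk [0.5343 0.266  0.005 ]
disk2 [0.5505 0.349  0.005 ]
ring [ 0.4742 -0.2357  0.012 ]
mouth [ 0.5834 -0.0478  0.084 ]
```

View pics/c1.png

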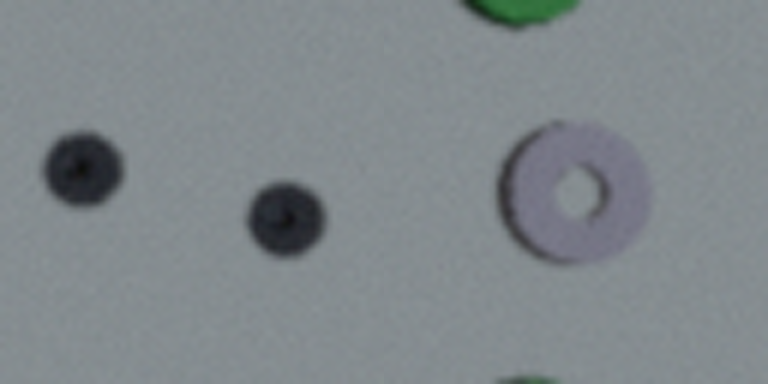

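View pics/c2.png

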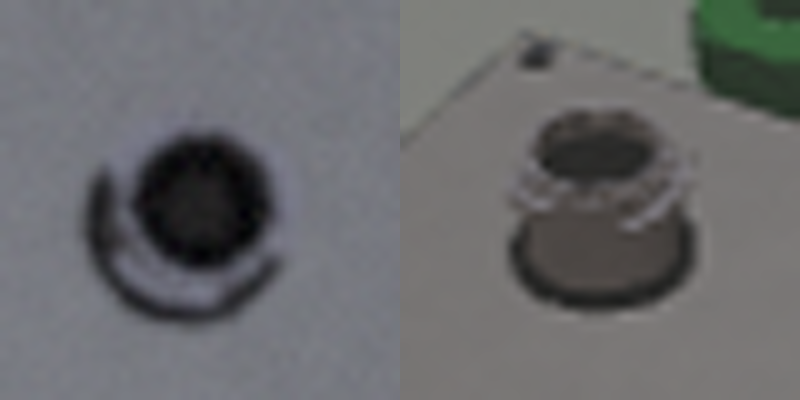

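```bash
cat >> h.py <<'E'
def go(x,y,z,yaw,n=None):
    """print remaining shift (tool cm) and turn to upright pose; with n, rows in n even steps"""
    s=r.get_state();P=np.array(s["ee_pos"]);Q=R.from_euler('xyz',s["eef_rot"])
    T=R.from_euler('xyz',[np.pi,0,yaw]);X=np.array([x,y,z])
    rv=(Q.inv()*T).as_rotvec();sh=Q.inv().apply(X-P)*100
    print("t",round(s["time_s"],2),"left: turn",rv.round(3),"cm",sh.round(2),"j",np.round(s["joints"],2),"F",np.round(s["contact_force"],1),"M",np.round(s["torque"],2),"w",round(s["grip_width"],3))
    if n:
        for i in range(n):
            q=Q*R.from_rotvec(rv*i/n);print((rv/n).round(3),(q.inv().apply(X-P)/n*100).round(2))
E
python3 - <<'E'
from h import *
pt=viewer.camera_params("top");ps=viewer.camera_params("side")
print(two(pt,(357.2,178.0),ps,(293.5,179.8)))
print(plane(pt,(172+284/6+1,0),0) if 0 else "", plane(pt,(173+(286)/6,165+219/6),.004))
go(.528,.264,.16,1.571,12)
E
```

```text
(array([ 0.58583172, -0.05408138,  0.08274624]), np.float64(0.0009802178730715786))
 [0.53201194 0.26661827 0.004     ]
t 0.15 left: turn [-1.000e-03  1.000e-03  1.155e+00] cm [-37.64  -6.96   7.08] j [ 1.15  0.26 -0.14  1.17 -0.    1.57] F [ 0.1  0.1 -0.2] M [ 0.03 -0.03 -0.01] w 1.0
[-0.     0.     0.096] [-3.14 -0.58  0.59]
[-0.     0.     0.096] [-3.18 -0.28  0.59]
[-0.     0.     0.096] [-3.19  0.03  0.59]
[-0.     0.     0.096] [-3.17  0.34  0.59]
[-0.     0.     0.096] [-3.12  0.64  0.59]
[-0.     0.     0.096] [-3.05  0.94  0.59]
[-0.     0.     0.096] [-2.94  1.23  0.59]
[-0.     0.     0.096] [-2.81  1.5   0.59]
[-0.     0.     0.096] [-2.66  1.77  0.59]
[-0.     0.     0.096] [-2.47  2.01  0.59]
[-0.     0.     0.096] [-2.27  2.24  0.59]
[-0.     0.     0.096] [-2.04  2.45  0.59]
```

Request:
carry_out --pt "0 0 0.096 -3.1 -0.6 0.6 1" --pt "0 0 0.096 -3.2 -0.3 0.6 1" --pt "0 0 0.096 -3.2 0 0.6 1" --pt "0 0 0.096 -3.2 0.3 0.6 1" --pt "0 0 0.096 -3.1 0.6 0.6 1"

```text
time_s: 0.57
ee_pos: [0.342, 0.39, 0.1991]
eef_rot: [-3.141, -0.003, 2.238]
contact_force: [0.1, 0.0, -0.4]
grip_width: 1.002
```

Request:
carry_out --pt "0 0 0.096 -3.0 0.9 0.6 1" --pt "0 0 0.096 -2.9 1.2 0.6 1" --pt "0 0 0.096 -2.8 1.5 0.6 1" --pt "0 0 0.096 -2.7 1.8 0.6 1" --pt "0 0 0.096 -2.5 2.0 0.6 1"

```text
time_s: 0.98
ee_pos: [0.4762, 0.2919, 0.1659]
eef_rot: [-3.137, -0.001, 1.734]
contact_force: [0.3, 0.9, -0.4]
grip_width: 1.0
```

```bash
python3 - <<'E'
from h import *
go(.530,.265,.13,1.571,4)
p,im=snap("wrist","w1"); o,d=ray(p,(320,200)); print(o.round(3),d.round(3)); print(proj(p,[.532,.266,.004]))
E
```

```text
t 0.98 left: turn [-0.004 -0.001  0.163] cm [-3.54  4.89  3.56] j [ 0.55  0.35 -0.18  1.04  0.    1.96] F [ 0.3  0.9 -0.4] M [ 0.05 -0.03  0.01] w 1.0
[-0.001 -0.     0.041] [-0.88  1.22  0.89]
[-0.001 -0.     0.041] [-0.83  1.26  0.89]
[-0.001 -0.     0.041] [-0.78  1.29  0.89]
[-0.001 -0.     0.041] [-0.73  1.32  0.89]
[0.464 0.37  0.308] [ 0.065 -0.302 -0.951]
[[365.42469935 214.65586039]]
```

View pics/w1.png

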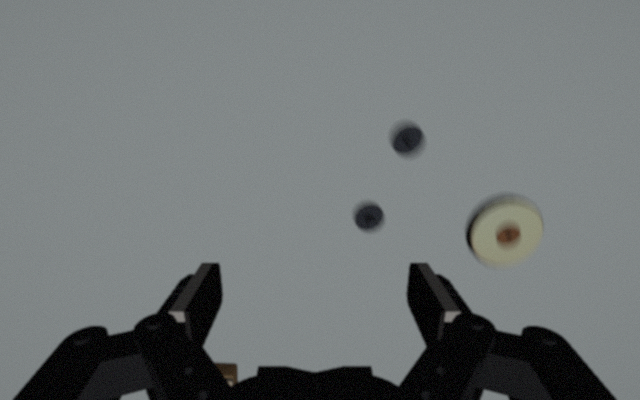

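The wanted disk shows at (369,217), close to the predicted (365,215). I'll move above it and look again at rest.

Request:
carry_out --pt "0 0 0.041 -0.9 1.2 1.1 1" --pt "0 0 0.041 -0.8 1.3 1.1 1" --pt "0 0 0.041 -0.8 1.3 1.1 1" --pt "0 0 0.041 -0.7 1.3 1.1 0.6" --pt "0 0 0 0 0 0 0.6"

```text
time_s: 1.45
ee_pos: [0.5391, 0.2567, 0.1157]
eef_rot: [-3.139, 0.004, 1.546]
contact_force: [0.9, -0.5, 0.9]
grip_width: 0.749
```

```bash
python3 - <<'E'
from h import *
p,im=snap("wrist","w2")
go(.531,.266,.011,1.571)
g=cv2.cvtColor(im,cv2.COLOR_RGB2HSV);m=(im.max(2)<75).astype(np.uint8)
n,l,st,c=cv2.connectedComponentsWithStats(m)
for i in range(1,n):
    if st[i,4]>80: print(st[i],c[i].round(1),plane(p,c[i],.008).round(4))
print(proj(p,[[.532,.266,.004],[.532,.266,.026]]))
E
```

```text
t 1.5 left: turn [-0.004  0.003 -0.023] cm [ 0.89 -0.68 10.55] j [ 0.45  0.45 -0.16  0.97 -0.    2.04] F [ 0.6 -0.8 -0.7] M [ 0.02 -0.02  0.01] w 0.665
[ 309   54   39   44 1322] [327.8  75.5] [0.5511 0.3487 0.008 ]
[431 123  66  79 533] [448.  152.5] [0.6435 0.2908 0.008 ]
[289 167  36  35 985] [306.7 183.7] [0.5333 0.2683 0.008 ]
[   35   256   559   144 34826] [312.6 353.8] [0.5336 0.098  0.008 ]
[[305.29812802 185.22759092]
 [304.46495204 193.17019571]]
```

View pics/w2.png

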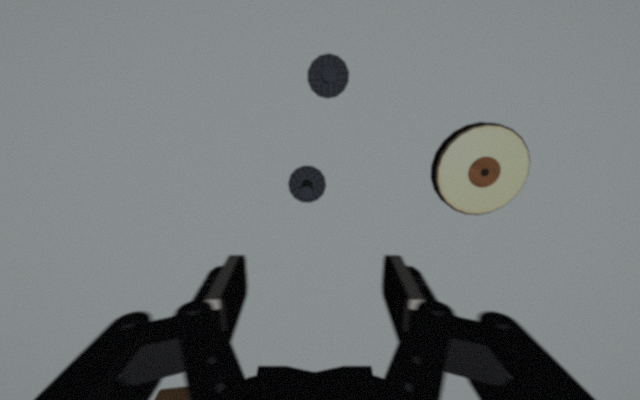

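The disk is at (307,184), which puts it at about (0.533, 0.267) on the bench. The bigger look-alike is at (328,75).

Request:
carry_out --pt "0 0 -0.012 0.5 -0.3 1.5 0.5" --pt "0 0 -0.011 0.5 -0.3 1.5 0.5" --pt "0 0 0 0 0 1.5 0.5" --pt "0 0 0 0 0 1.0 0.5" --pt "0 0 0 0 0 0 0.5"

```text
time_s: 1.92
ee_pos: [0.531, 0.2705, 0.0607]
eef_rot: [-3.138, 0.0, 1.575]
contact_force: [-0.5, -1.2, 0.4]
grip_width: 0.498
```

```bash
python3 - <<'E'
from h import *
p,im=snap("wrist","w3")
go(.533,.267,.011,1.571)
m=(im.max(2)<75).astype(np.uint8)
n,l,st,c=cv2.connectedComponentsWithStats(m)
for i in range(1,n):
    if st[i,4]>80: print(st[i],c[i].round(1),plane(p,c[i],.005).round(4))
print(proj(p,[[.533,.267,.004],[.533,.267,.026]]))
E
```

```text
t 1.97 left: turn [-0.003  0.     0.004] cm [-0.36  0.19  5.05] j [ 0.47  0.5  -0.24  0.84  0.    2.04] F [-1.3 -0.3 -0.9] M [ 0.   -0.   -0.01] w 0.503
[ 325   71   50   53 2061] [349.5  96.8] [0.5511 0.3489 0.005 ]
[ 470  159   92   97 1160] [495.5 193.4] [0.6466 0.2907 0.005 ]
[ 296  205   44   42 1450] [317.5 225.4] [0.5332 0.268  0.005 ]
[   50   251   530   149 34556] [314.4 351.2] [0.5316 0.1645 0.005 ]
[[317.24047736 226.16146287]
 [317.44552396 240.37249608]]
```

View pics/w3.png

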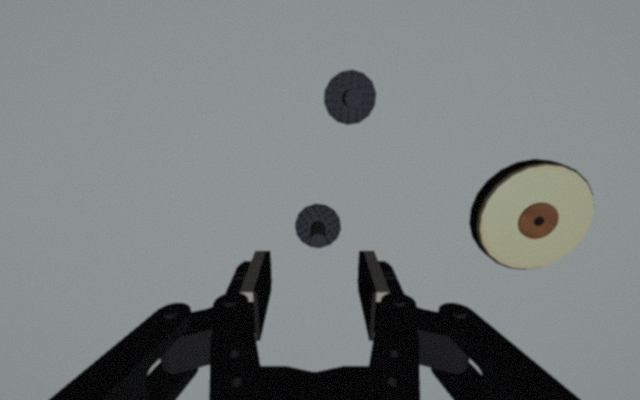

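The disk is confirmed at (317,225), which gives (0.533, 0.2675). Now descending.

Request:
carry_out --pt "0 0 0 -0.35 0.2 1.2 0.5" --pt "0 0 0 0 0 1.3 0.5" --pt "0 0 0 0 0 1.2 0.5" --pt "0 0 0 0 0 0.8 0.5" --pt "0 0 0 0 0 0 0.5"

```text
time_s: 2.38
ee_pos: [0.5361, 0.2702, 0.0206]
eef_rot: [3.137, -0.004, 1.578]
contact_force: [-0.6, -0.4, -0.6]
grip_width: 0.501
```

```bash
python3 - <<'E'
from h import *
go(.533,.2675,.011,1.571)
E
```

```text
t 2.38 left: turn [ 0.004 -0.004  0.007] cm [-0.27 -0.32  0.96] j [ 0.47  0.54 -0.29  0.74  0.    2.03] F [-0.6 -0.4 -0.6] M [-0.06 -0.03 -0.01] w 0.501
```

Request:
carry_out --pt "0 0 0 -0.2 -0.25 0.9 0.5" --pt "0 0 0 0 0 0 0.5"

```text
time_s: 2.55
ee_pos: [0.5343, 0.2688, 0.0125]
eef_rot: [3.136, -0.005, 1.578]
contact_force: [-0.3, -0.6, -0.7]
grip_width: 0.498
```

```bash
python3 - <<'E'
from h import *
p,im=snap("wrist","w4")
for i in range(3): go(.533,.2675,.011,1.571)
print(proj(p,[[.533,.2675,.004],[.533,.2675,.026]]))
E
```

```text
t 2.6 left: turn [ 0.008 -0.007  0.007] cm [-0.19 -0.25  0.25] j [ 0.46  0.54 -0.3   0.71  0.    2.03] F [-0.   0.2  0.7] M [-0.03 -0.08 -0.02] w 0.502
t 2.6 left: turn [ 0.008 -0.007  0.007] cm [-0.19 -0.25  0.25] j [ 0.46  0.54 -0.3   0.71  0.    2.03] F [-0.   0.2  0.7] M [-0.03 -0.08 -0.02] w 0.502
t 2.6 left: turn [ 0.008 -0.007  0.007] cm [-0.19 -0.25  0.25] j [ 0.46  0.54 -0.3   0.71  0.    2.03] F [-0.   0.2  0.7] M [-0.03 -0.08 -0.02] w 0.502
[[311.25591836 258.16548894]
 [311.15347311 281.14458979]]
```

View pics/w4.png

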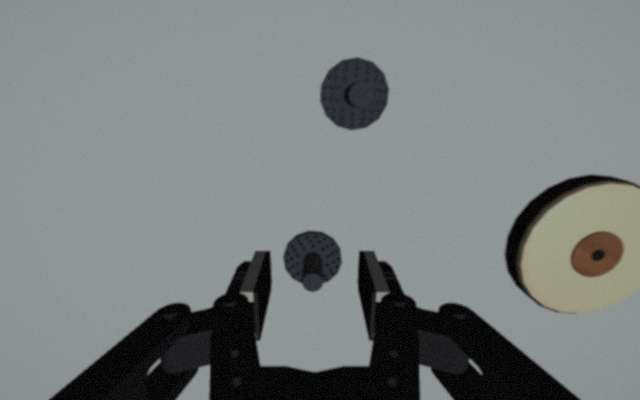

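The stub is between the pads, with the disk at (313,257) and the stub top at (313,282). Final trim, then close gently.

Request:
carry_out --pt "0.006 -0.006 0 -0.15 -0.1 0.15 0.5" --pt "0 0 0 0 0 0 0.1" --pt "0 0 0 0 0 0 0" --pt "0 0 0 0 0 0 0" --pt "0 0 0 0 0 0 0" --newtons 30

```text
time_s: 3.02
ee_pos: [0.5361, 0.2686, 0.0141]
eef_rot: [3.137, -0.002, 1.578]
contact_force: [0.1, 0.6, -0.4]
grip_width: 0.094
```

```bash
python3 - <<'E'
from h import *
go(.533,.2675,.011,1.571)
E
```

```text
t 3.02 left: turn [ 0.005 -0.002  0.007] cm [-0.11 -0.31  0.31] j [ 0.46  0.55 -0.29  0.72 -0.    2.03] F [ 0.1  0.6 -0.4] M [ 0.02 -0.02 -0.  ] w 0.094
```

Request:
carry_out --pt "0.004 -0.002 0 0 0 0 0" --pt "0 0 0 0 0 -1.0 0" --pt "0 0 0 0 0 -2.0 0" --pt "0 0 0 0 0 -2 0" --pt "0 0 0 0 0 0 0"

```text
time_s: 3.43
ee_pos: [0.5349, 0.268, 0.0663]
eef_rot: [-3.139, 0.002, 1.578]
contact_force: [0.6, -0.1, 0.4]
grip_width: 0.098
```

```bash
python3 - <<'E'
from h import *
p,im=snap("wrist","w5")
go(.586,-.054,.15,1.571,10)
E
```

```text
t 3.48 left: turn [-0.004  0.003  0.007] cm [-32.23   4.9   -8.46] j [ 0.46  0.5  -0.23  0.85 -0.    2.03] F [-0.2  0.2 -0.8] M [ 0.   -0.   -0.05] w 0.096
[-0.     0.     0.001] [-3.22  0.49 -0.85]
[-0.     0.     0.001] [-3.22  0.49 -0.85]
[-0.     0.     0.001] [-3.22  0.5  -0.85]
[-0.     0.     0.001] [-3.22  0.5  -0.85]
[-0.     0.     0.001] [-3.22  0.5  -0.85]
[-0.     0.     0.001] [-3.22  0.5  -0.85]
[-0.     0.     0.001] [-3.22  0.51 -0.85]
[-0.     0.     0.001] [-3.22  0.51 -0.85]
[-0.     0.     0.001] [-3.22  0.51 -0.85]
[-0.     0.     0.001] [-3.22  0.51 -0.85]
```

View pics/w5.png

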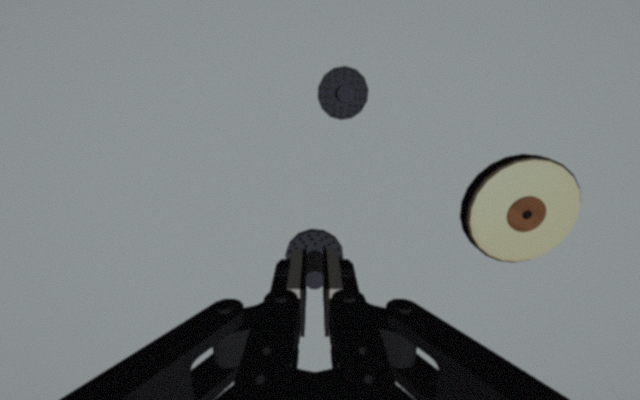

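The stub is held in the tips, with the disk at (314,257). I'll move to a viewing pose just past the mouth.

Request:
carry_out --pt "0 0 0 -1.5 0.3 -2 0" --pt "0 0 0 -3.3 0.5 -2 0" --pt "0 0 0 -3.8 0.5 -2 0" --pt "0 0 0 -3.8 0.5 -2 0" --pt "0 0 0 -3.8 0.5 -1.5 0"

```text
time_s: 3.9
ee_pos: [0.5558, 0.1086, 0.1565]
eef_rot: [-3.128, 0.003, 1.593]
contact_force: [0.6, -0.1, -0.3]
grip_width: 0.093
```

Request:
carry_out --pt "0 0 0 -3.8 0.5 0 0" --pt "0 0 0 -3.8 0.5 0 0" --pt "0 0 0 -3.8 0.5 0 0" --pt "0 0 0 -3.8 0.5 0 0" --pt "0 0 0 -3.0 0.5 0 0"

```text
time_s: 4.32
ee_pos: [0.5864, -0.0821, 0.1592]
eef_rot: [-3.134, 0.003, 1.593]
contact_force: [0.9, 1.2, -0.5]
grip_width: 0.093
```

```bash
python3 - <<'E'
from h import *
go(.586,-.11,.13,1.571,2)
E
```

```text
t 4.32 left: turn [-0.008  0.003  0.022] cm [-2.78 -0.08  2.93] j [-0.14  0.42 -0.1   1.07 -0.    1.41] F [ 0.9  1.2 -0.5] M [ 0.   -0.02 -0.02] w 0.093
[-0.004  0.001  0.011] [-1.39 -0.04  1.47]
[-0.004  0.001  0.011] [-1.39 -0.03  1.46]
```

Request:
carry_out --pt "-0.006 0.003 0.02 -1.4 0 1.0 0" --pt "0 0 0 -0.5 0 1.0 0" --pt "0 0 0 0 0 0 0" --pt "0 0 0 0 0 0 0"

```text
time_s: 4.65
ee_pos: [0.5862, -0.1091, 0.1357]
eef_rot: [-3.138, 0.001, 1.563]
contact_force: [0.4, 0.4, 0.8]
grip_width: 0.095
```

```bash
python3 - <<'E'
from h import *
p,im=snap("wrist","w6")
go(.586,-.054,.13,1.571)
s=r.get_state();print(s['ee_pos'])
c=im[100:300,180:460];cv2.imwrite("pics/w6c.png",cv2.resize(c[:,:,::-1],None,fx=2.8,fy=2.8,interpolation=cv2.INTER_CUBIC))
print(proj(p,[.586,-.054,.084]))
E
```

```text
t 4.7 left: turn [-0.004  0.001 -0.007] cm [ 5.46 -0.02  0.55] j [-0.18  0.44 -0.13  1.01 -0.    1.4 ] F [ 0.2 -0.7 -1.6] M [-0.05  0.07  0.  ] w 0.097
[ 0.58585668 -0.10860411  0.13557388]
[[313.14856717 138.05205534]]
```

View pics/w6.png

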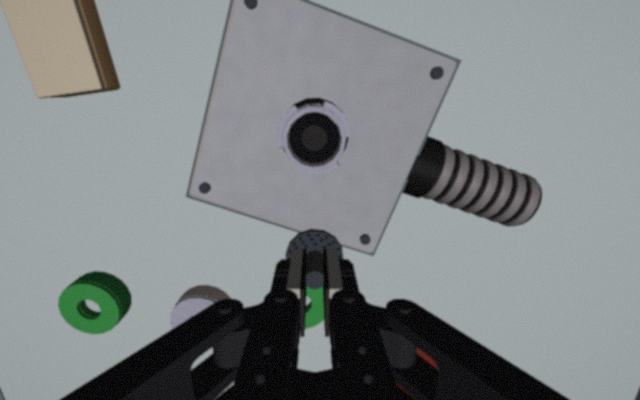

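View pics/w6c.png

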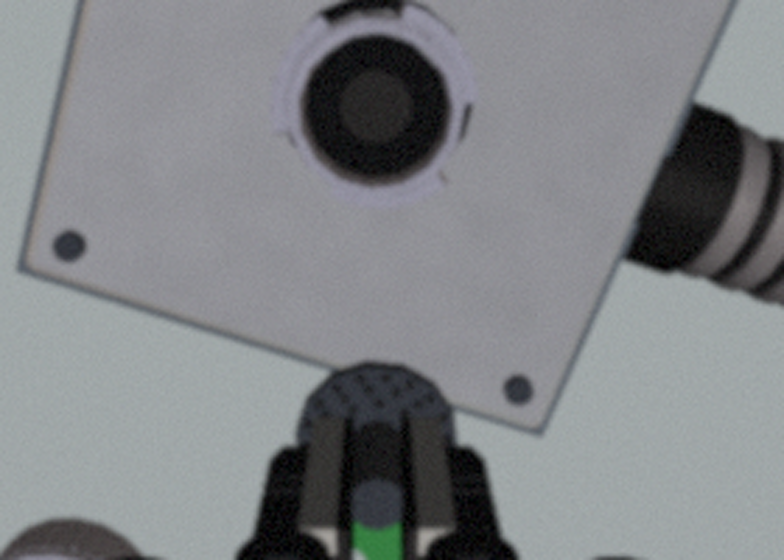

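The bore centre is at (314.3,138.9) and the disk top is held at about (314,256). The rib gaps show around the collar at image bearings of about 98°, 218° and 338°; image right is +x and up is +y.

```bash
python3 - <<'E'
from h import *
p=viewer.camera_params("wrist");s=r.get_state();t=s['ee_pos'];print(t)
m=plane(p,(314.3,138.9),.084);print("mouth",m)
for dz in (.006,.009,.012):
    d=plane(p,(313.9,256.2),t[2]-dz);a=plane(p,(286.5,256.2),t[2]-dz);b=plane(p,(341.3,256.2),t[2]-dz)
    top=plane(p,(313.9,228.9),t[2]-dz)
    print(dz,"disk",d-t,"diam",np.linalg.norm(a-b),"top edge->centre",top[1]-t[1]-.0155)
a=plane(p,(180+302/2.8,138.9),.084);b=plane(p,(180+450/2.8,138.9),.084);print(np.linalg.norm(a-b))
E
```

```text
[ 0.58585668 -0.10860411  0.13557388]
mouth [ 0.58628413 -0.05402392  0.084     ]
0.006 disk [ 2.25796447e-05  1.13908675e-03 -6.00000000e-03] diam 0.028016055630977938 top edge->centre 0.0007721991501730557
0.009 disk [-1.56334097e-06 -4.55975868e-04 -9.00000000e-03] diam 0.028584052332940067 top edge->centre -0.0005160551821552645
0.012 disk [-2.57063266e-05 -2.05103848e-03 -1.20000000e-02] diam 0.029152049034902306 top edge->centre -0.0018043095144835847
0.03135044688819612
```

Request:
carry_out --pt "-0.004 0.001 -0.007 1.8 0 0 0" --pt "0 0 0 1.8 0 0 0" --pt "0 0 0 1.4 0 0 0" --pt "0 0 0 0.4 0 1.0 0" --pt "0 0 0 0 0 0 0"

```text
time_s: 5.12
ee_pos: [0.5853, -0.0459, 0.1253]
eef_rot: [-3.141, -0.002, 1.581]
contact_force: [-0.5, -0.3, -0.0]
grip_width: 0.097
```

```bash
python3 - <<'E'
from h import *
go(.5863,-.0535,.100,1.571)
E
```

```text
t 5.12 left: turn [-0.001 -0.002  0.01 ] cm [-0.77  0.09  2.52] j [-0.08  0.43 -0.17  0.97  0.    1.48] F [-0.5 -0.3 -0. ] M [-0.09  0.02 -0.03] w 0.097
```

Request:
carry_out --pt "0 -0.002 0.01 -0.7 0.1 1.2 0" --pt "0 0 0 0 0 1.0 0" --pt "0 0 0 0 0 0 0" --pt "0 0 0 0 0 0 0"

```text
time_s: 5.45
ee_pos: [0.586, -0.0504, 0.1018]
eef_rot: [-3.14, 0.001, 1.576]
contact_force: [0.1, 0.3, -0.2]
grip_width: 0.091
```

```bash
python3 - <<'E'
from h import *
p,im=snap("wrist","w7")
go(.5863,-.0535,.100,1.571)
c=im[180:320,220:410];cv2.imwrite("pics/w7c.png",cv2.resize(c[:,:,::-1],None,fx=4,fy=4,interpolation=cv2.INTER_CUBIC))
E
```

```text
t 5.5 left: turn [-0.002  0.     0.005] cm [-0.32  0.05  0.18] j [-0.09  0.45 -0.21  0.92 -0.    1.48] F [-1.1 -0.4 -0.2] M [0.06 0.03 0.03] w 0.097
```

View pics/w7c.png

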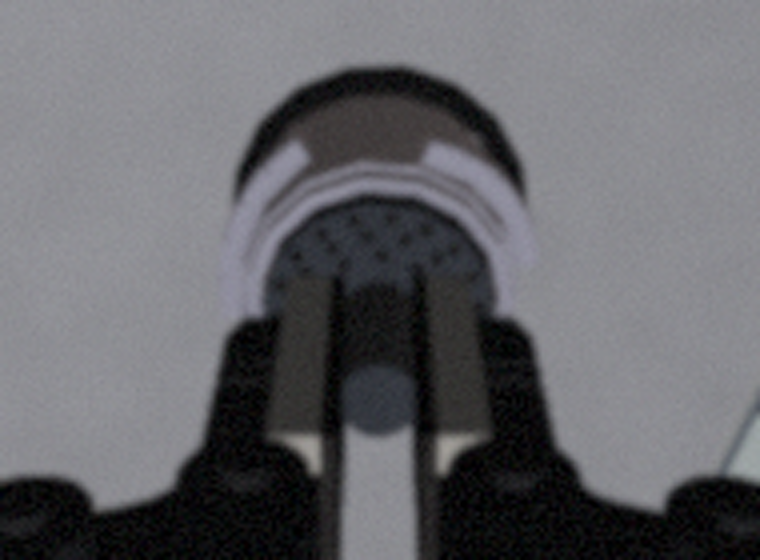

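```bash
python3 - <<'E'
from h import *
p=viewer.camera_params("wrist");t=r.get_state()['ee_pos'];print(t)
u=220+379/4
print("from rim outer",plane(p,(u,180+164/4),.084)-[0,.0185,0],"bore",plane(p,(u,180+193/4),.084)-[0,.0165,0])
for dz in (.006,.008,.010): print("disk",dz,plane(p,(u,180+198/4),t[2]-dz)-[0,.0155,0])
for dz in (.006,.008,.010): print("width",dz,plane(p,(220+263/4,250),t[2]-dz)-plane(p,(220+495/4,250),t[2]-dz))
o,d=ray(p,(u,240));print(o,d)
E
```

```text
[ 0.58577856 -0.05034482  0.10176905]
from rim outer [ 0.58613683 -0.05306599  0.084     ] bore [ 0.58616164 -0.05524121  0.084     ]
disk 0.006 [ 0.58613411 -0.04989544  0.09576905]
disk 0.008 [ 0.58613952 -0.05075738  0.09376905]
disk 0.01 [ 0.58614494 -0.05161932  0.09176905]
width 0.006 [-0.02945402 -0.00018112  0.        ]
width 0.008 [-0.02985198 -0.00018357  0.        ]
width 0.01 [-3.02499464e-02 -1.86019416e-04 -2.77555756e-17]
[0.58573352 0.02939772 0.24379202] [ 0.00267677 -0.42815139 -0.911684  ]
```

Request:
carry_out --pt "0 0 0.005 -0.3 0.03 0.2 0" --pt "0 0 0 0 0 0 0" --pt "0 0 0 0 0 0 0"

```text
time_s: 5.75
ee_pos: [0.5866, -0.0541, 0.1005]
eef_rot: [-3.141, 0.001, 1.57]
contact_force: [-1.0, -0.4, -0.2]
grip_width: 0.095
```

```bash
cat >> h.py <<'E'
def look(name,box=(180,320,220,410),k=4):
    p,im=snap("wrist",name);a,b,c,d=box
    cv2.imwrite(f"pics/{name}c.png",cv2.resize(im[a:b,c:d,::-1],None,fx=k,fy=k,interpolation=cv2.INTER_CUBIC));return p,im
E
python3 - <<'E'
from h import *
p,im=look("w8"); print(r.get_state()['ee_pos'])
go(.5863,-.0535,.092,1.571)
E
```

```text
[ 0.58659912 -0.05413734  0.10047231]
t 5.8 left: turn [-0.001  0.001 -0.001] cm [ 0.06 -0.03  0.85] j [-0.09  0.45 -0.21  0.92 -0.    1.48] F [ 0.1 -0.3 -1. ] M [-0.04 -0.01 -0.05] w 0.097
```

View pics/w8c.png

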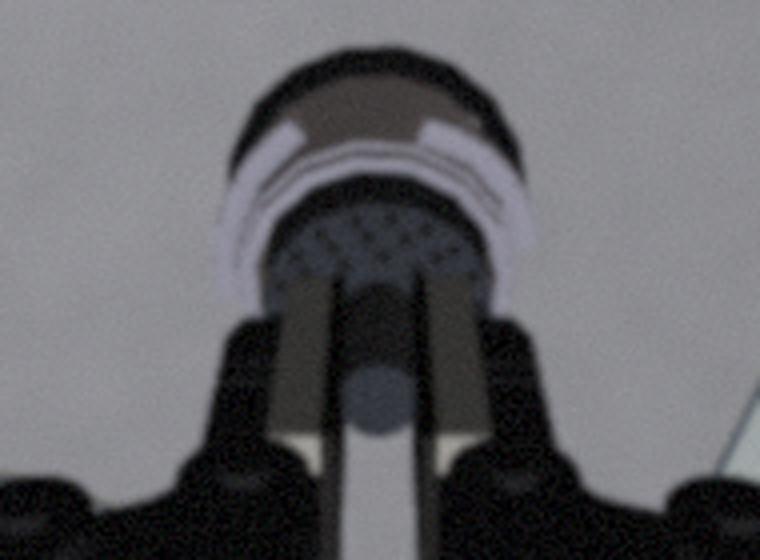

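```bash
python3 - <<'E'
from h import *
p=viewer.camera_params("wrist");t=r.get_state()['ee_pos'];print(t)
for v,rr in((140,.0185),(174,.0165)): print("mouth",plane(p,(220+376.5/4,180+v/4),.084)-[0,rr,0])
for dz in (.008,.010): print("disk",dz,plane(p,(220+379/4,180+198/4),t[2]-dz)-[0,.0155,0])
E
```

```text
[ 0.58659912 -0.05413734  0.10047231]
mouth [ 0.58677491 -0.05297134  0.084     ]
mouth [ 0.5867718  -0.05577288  0.084     ]
disk 0.008 [ 0.5870913  -0.05455984  0.09247231]
disk 0.01 [ 0.58709384 -0.05542249  0.09047231]
```

Request:
carry_out --pt "0 0 0 0.05 -0.03 0.3 0" --pt "0 0 0 0 0 0.2 0" --pt "0 0 0 0 0 0 0"

```text
time_s: 6.05
ee_pos: [0.5869, -0.054, 0.0958]
eef_rot: [3.141, 0.001, 1.57]
contact_force: [-0.0, 0.5, -0.7]
grip_width: 0.095
```

```bash
python3 - <<'E'
from h import *
p,im=look("w9"); print(r.get_state()['ee_pos'])
go(.5863,-.0535,.092,1.571)
E
```

```text
[ 0.58693123 -0.05399037  0.0959524 ]
t 6.1 left: turn [ 0.001  0.001 -0.001] cm [ 0.05 -0.06  0.4 ] j [-0.09  0.45 -0.21  0.9  -0.    1.48] F [-0.7  0.5 -0.6] M [-0.05 -0.    0.  ] w 0.097
```

View pics/w9c.png

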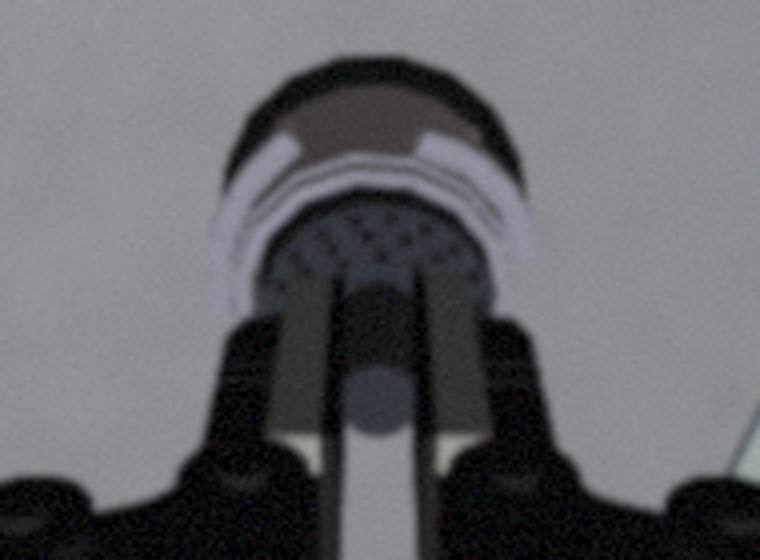

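```bash
python3 - <<'E'
from h import *
p=viewer.camera_params("wrist");t=r.get_state()['ee_pos'];print(t)
for v,rr in((153,.0185),(187,.0165)): print("mouth",plane(p,(220+376.5/4,180+v/4),.084)-[0,rr,0])
for dz in (.008,.010): print("disk",dz,plane(p,(220+379/4,180+199/4),t[2]-dz)-[0,.0155,0])
E
```

```text
[ 0.58693123 -0.05399037  0.0959524 ]
mouth [ 0.58711689 -0.05287132  0.084     ]
mouth [ 0.58711128 -0.05556849  0.084     ]
disk 0.008 [ 0.58742153 -0.05453822  0.0879524 ]
disk 0.01 [ 0.58742704 -0.0554029   0.0859524 ]
```

Request:
carry_out --pt "0 0 0 0 -0.06 0.2 0" --pt "0 0 0 0 0 0.15 0" --pt "0 0 0 0 0 0 0"

```text
time_s: 6.35
ee_pos: [0.5863, -0.0539, 0.0922]
eef_rot: [3.141, 0.001, 1.57]
contact_force: [0.3, 0.5, -1.2]
grip_width: 0.095
```

```bash
python3 - <<'E'
from h import *
p,im=look("w10"); print(r.get_state()['ee_pos'])
go(.5863,-.0535,.092,1.571)
E
```

```text
[ 0.58632624 -0.05392227  0.09232257]
t 6.4 left: turn [ 0.001  0.001 -0.001] cm [ 0.04 -0.    0.03] j [-0.09  0.46 -0.22  0.89 -0.    1.48] F [ 0.5  1.1 -0.5] M [0.01 0.04 0.09] w 0.091
```

View pics/w10c.png

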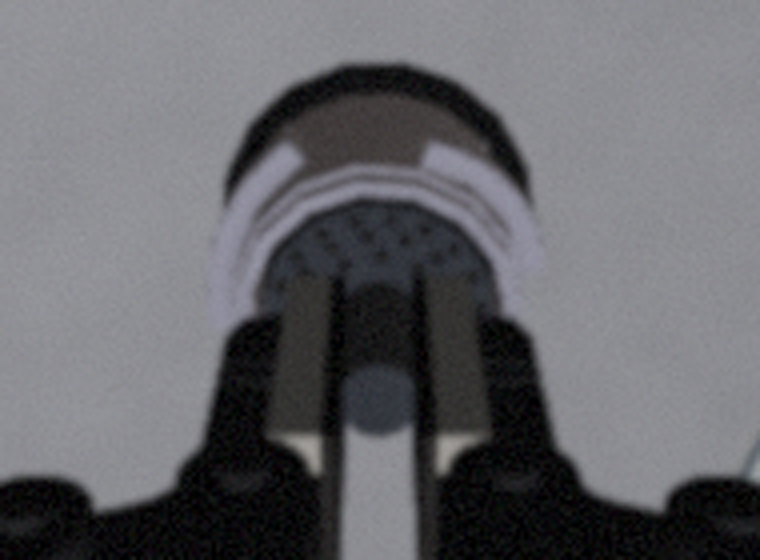

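Request:
carry_out --pt "0 0 0 0 0 0.15 0" --pt "0 0 0 0 0 0.1 0" --pt "0 0 0 0 0 0 0"

```text
time_s: 6.65
ee_pos: [0.5865, -0.054, 0.0903]
eef_rot: [3.14, 0.001, 1.57]
contact_force: [-0.9, -0.1, 3.6]
grip_width: 0.091
```

```bash
python3 - <<'E'
from h import *
p,im=look("w11"); print(r.get_state()['ee_pos'])
go(.5863,-.0535,.092,1.571)
E
```

```text
[ 0.58654492 -0.05397464  0.09043808]
t 6.7 left: turn [ 0.002  0.001 -0.001] cm [ 0.05 -0.02 -0.16] j [-0.09  0.46 -0.22  0.89 -0.    1.48] F [-0.6  0.5  3.6] M [ 0.01  0.24 -0.01] w 0.096
```

View pics/w11c.png

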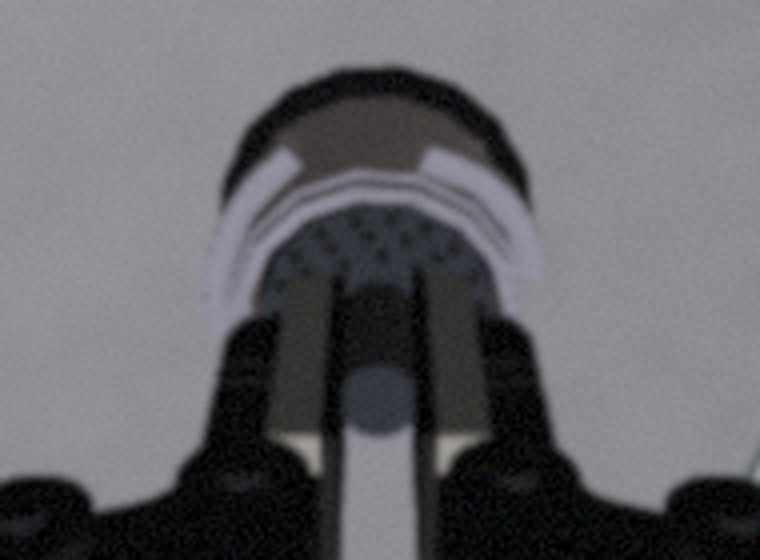

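Contact force is 3.6 N up with the disk's underside at about 0.078, so it is inside the bore and at the seat. Opening slowly.

Request:
carry_out --pt "0 0 0 0 0 0 0.2" --pt "0 0 0 0 0 0 0.35" --pt "0 0 0 0 0 0 0.35"

```text
time_s: 6.95
ee_pos: [0.5868, -0.0539, 0.0905]
eef_rot: [3.139, 0.001, 1.57]
contact_force: [-0.5, 0.2, 0.2]
grip_width: 0.351
```

```bash
python3 - <<'E'
from h import *
p,im=look("w12"); print(r.get_state()['ee_pos'])
go(.5863,-.0535,.092,1.571)
E
```

```text
[ 0.5867837  -0.0538989   0.09041579]
t 7.0 left: turn [ 0.002  0.001 -0.001] cm [ 0.04 -0.05 -0.16] j [-0.09  0.46 -0.22  0.89 -0.    1.48] F [ 0.3 -0.5 -0.4] M [ 0.01  0.02 -0.03] w 0.345
```

View pics/w12c.png

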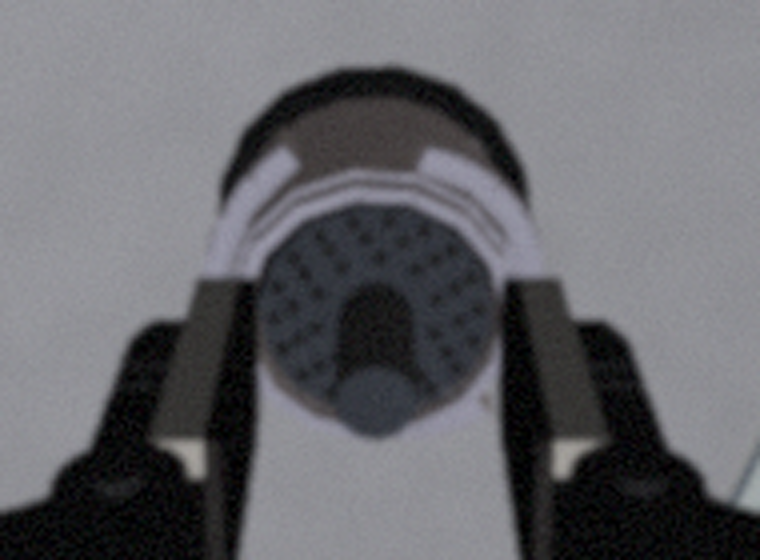

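The disk is in the bore with the stub upright, the stub top showing at about (377,400) in the crop. Now up and off to the ring.

Request:
carry_out --pt "0 0 0 0 0 -1.0 0.35" --pt "0 0 0 0 0 -2.0 0.35" --pt "0 0 0 0 0 -2.5 0.4" --pt "0 0 -0.1 -1.0 -0.5 -2.0 1" --pt "0 0 -0.1 -2 -1 0 1"

```text
time_s: 7.42
ee_pos: [0.5732, -0.0822, 0.1683]
eef_rot: [-3.14, -0.001, 1.781]
contact_force: [1.2, -0.9, 0.4]
grip_width: 0.668
```

```bash
python3 - <<'E'
from h import *
look("w13",(100,340,160,480),2.4);go(.474,-.234,.13,2.5,8)
E
```

```text
t 7.47 left: turn [-0.006 -0.    -0.719] cm [-12.39 -12.52   3.8 ] j [-0.15  0.38 -0.13  1.07 -0.    1.21] F [ 0.1 -3.4 -0.8] M [-0.17  0.12  0.06] w 0.756
[-0.001 -0.    -0.09 ] [-1.55 -1.57  0.48]
[-0.001 -0.    -0.09 ] [-1.4  -1.7   0.47]
[-0.001 -0.    -0.09 ] [-1.24 -1.82  0.47]
[-0.001 -0.    -0.09 ] [-1.08 -1.92  0.47]
[-0.001 -0.    -0.09 ] [-0.9  -2.01  0.47]
[-0.001 -0.    -0.09 ] [-0.71 -2.08  0.47]
[-0.001 -0.    -0.09 ] [-0.52 -2.14  0.47]
[-0.001 -0.    -0.09 ] [-0.33 -2.18  0.47]
```

View pics/w13c.png

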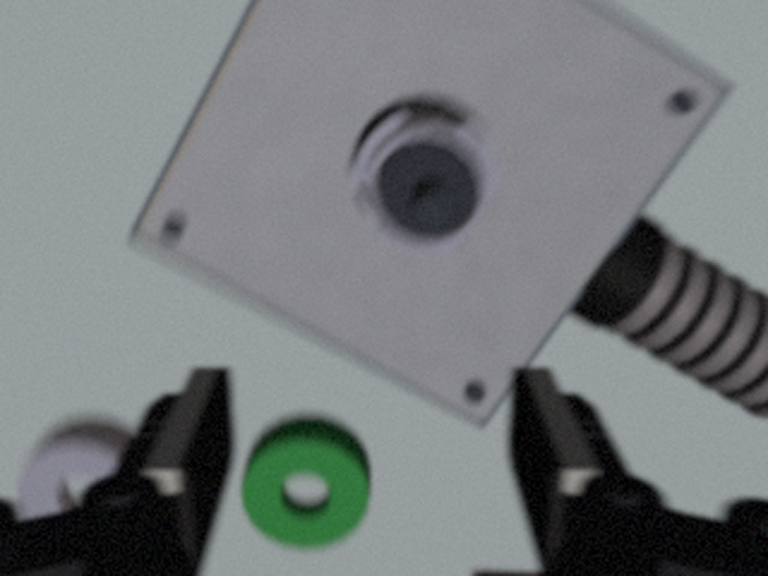

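The disk is still sitting centred in the collar. Moving on to the ring.

Request:
carry_out --pt "0 0 -0.09 -1.5 -1.6 0.3 1" --pt "0 0 -0.09 -1.4 -1.7 0.3 1" --pt "0 0 -0.09 -1.2 -1.8 0.3 1" --pt "0 0 -0.09 -1.1 -1.9 0.3 1" --pt "0 0 -0.09 -0.9 -2.0 0.3 1"

```text
time_s: 7.88
ee_pos: [0.5129, -0.1804, 0.157]
eef_rot: [3.141, 0.006, 2.253]
contact_force: [-0.4, -0.6, -0.5]
grip_width: 1.0
```

```bash
python3 - <<'E'
from h import *
go(.474,-.234,.13,2.5,3)
E
```

```text
t 7.88 left: turn [ 0.     0.006 -0.247] cm [-1.7  -6.4   2.71] j [-0.34  0.33 -0.24  1.   -0.    0.55] F [-0.4 -0.6 -0.5] M [-0.   -0.02 -0.01] w 1.0
[ 0.     0.002 -0.082] [-0.57 -2.13  0.9 ]
[ 0.     0.002 -0.082] [-0.39 -2.17  0.9 ]
[ 0.     0.002 -0.082] [-0.21 -2.2   0.9 ]
```

Joint 6 grows with clockwise turning, so I'll unwind counter-clockwise to yaw of about 4.3 before gripping. That leaves enough travel for screwing.

Request:
carry_out --pt "0 0.003 -0.12 -0.6 -2.1 0 1" --pt "0 0.003 -0.12 -0.3 -2.1 0 1" --pt "0 0 -0.12 -0.1 -1.7 0 1" --pt "0 0 -0.12 0 0 0 1" --pt "0 0 -0.12 0 0 0 1"

```text
time_s: 8.3
ee_pos: [0.4734, -0.2356, 0.1588]
eef_rot: [-3.14, -0.001, 2.873]
contact_force: [0.3, 0.1, 0.5]
grip_width: 1.001
```

Request:
carry_out --pt "0 0 -0.12 0 0 0 1" --pt "0 0 -0.12 0 0 0 1" --pt "0 0 -0.12 0 0 0 1" --pt "0 0 -0.12 0 0 0 1" --pt "0 0 -0.12 0 0 0 1"

```text
time_s: 8.72
ee_pos: [0.4725, -0.237, 0.1613]
eef_rot: [-3.14, -0.001, -2.786]
contact_force: [-0.1, 0.3, -0.7]
grip_width: 0.997
```

```bash
python3 - <<'E'
from h import *
go(.474,-.234,.13,4.3,6)
E
```

```text
t 8.72 left: turn [-0.001 -0.002 -0.803] cm [-0.25  0.23  3.13] j [-0.46  0.31 -0.26  1.   -0.   -0.82] F [-0.1  0.3 -0.7] M [0.01 0.01 0.  ] w 0.997
[-0.    -0.    -0.134] [-0.04  0.04  0.52]
[-0.    -0.    -0.134] [-0.05  0.03  0.52]
[-0.    -0.    -0.134] [-0.05  0.03  0.52]
[-0.    -0.    -0.134] [-0.05  0.02  0.52]
[-0.    -0.    -0.134] [-0.06  0.01  0.52]
[-0.    -0.    -0.134] [-0.06  0.    0.52]
```

Request:
carry_out --pt "0 0 -0.124 0 0 0.4 1" --pt "0 0 -0.124 0 0 0.5 1" --pt "0 0 -0.124 0 0 0.5 1" --pt "0 0 -0.124 0 0 0.5 1" --pt "0 0 -0.124 0 0 0.5 1"

```text
time_s: 9.13
ee_pos: [0.4737, -0.2379, 0.1403]
eef_rot: [-3.137, -0.001, -2.161]
contact_force: [-0.4, -1.1, -0.7]
grip_width: 0.997
```

Request:
carry_out --pt "0 0 -0.124 0 0 0.4 1" --pt "0 0 0 0 0 0 1" --pt "0 0 0 0 0 0 1"

```text
time_s: 9.38
ee_pos: [0.4731, -0.2377, 0.1364]
eef_rot: [-3.138, -0.002, -2.038]
contact_force: [-0.4, 0.3, 0.6]
grip_width: 1.0
```

```bash
python3 - <<'E'
from h import *
p,im=snap("wrist","w14"); go(.474,-.234,.05,4.3)
hsv=cv2.cvtColor(im,cv2.COLOR_RGB2HSV)
print(proj(p,[[.474,-.234,.0225],[.474,-.234,0]]))
E
```

```text
t 9.43 left: turn [-0.003 -0.002 -0.054] cm [-0.38  0.11  8.65] j [-0.46  0.32 -0.31  0.94 -0.   -1.57] F [ 0.5  0.9 -0.2] M [-0.    0.03  0.  ] w 1.0
[[316.39983986 201.68625705]
 [316.33286765 193.83763439]]
```

View pics/w14.png

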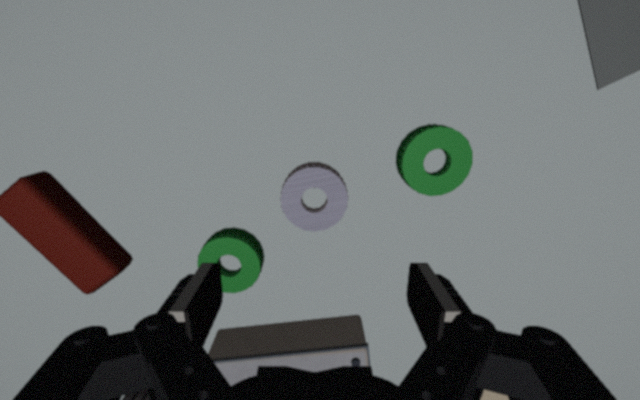

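```bash
python3 - <<'E'
from h import *
p=viewer.camera_params("wrist");im=cv2.imread("pics/w14.png")[:,:,::-1].copy()
hsv=cv2.cvtColor(im,cv2.COLOR_RGB2HSV);sub=im[150:250,270:360].astype(int)
print(sub[15,45],sub[48,25],sub[30,45],sub[5,5])
m=np.zeros(im.shape[:2],np.uint8);m[150:250,270:360]=((sub[:,:,0]-sub[:,:,1])>2)*255
m=cv2.medianBlur(m,5);cs,_=cv2.findContours(m,cv2.RETR_EXTERNAL,cv2.CHAIN_APPROX_NONE);c=max(cs,key=cv2.contourArea)
e=cv2.fitEllipse(c);print(e,plane(p,e[0],.0225));x=plane(p,e[0],.0225)
print(plane(p,(314,198.5),.0225))
go(x[0],x[1],.05,4.245)
E
```

```text
[58 54 58] [119 118 134] [117 117 129] [134 140 141]
((313.76007080078125, 166.62811279296875), (5.638400554656982, 20.76506805419922), 92.01671600341797) [ 0.46258987 -0.2615734   0.0225    ]
[ 0.47456272 -0.23739126  0.0225    ]
t 9.43 left: turn [-0.003 -0.002  0.001] cm [ 2.59 -0.11  8.65] j [-0.46  0.32 -0.31  0.94 -0.   -1.57] F [ 0.5  0.9 -0.2] M [-0.    0.03  0.  ] w 1.0
```

Request:
carry_out --pt "0 0 0 0 0.1 2.0 1" --pt "0 0 0 0 0 2.5 1" --pt "0 0 0 0 0 2.0 1" --pt "0 0 0 0 0 1.0 1" --pt "0 0 0 0 0 0 1"

```text
time_s: 9.85
ee_pos: [0.4762, -0.2394, 0.0633]
eef_rot: [-3.129, -0.002, -2.051]
contact_force: [-0.4, 0.7, -0.5]
grip_width: 0.999
```

```bash
python3 - <<'E'
from h import *
p,im=snap("wrist","w15"); go(.4746,-.2374,.003,4.245)
s=im[200:320,250:380].astype(int);m=np.zeros(im.shape[:2],np.uint8);m[200:320,250:380]=((s[:,:,2]-s[:,:,1])>6)*255
m=cv2.medianBlur(m,5);cs,_=cv2.findContours(m,cv2.RETR_EXTERNAL,cv2.CHAIN_APPROX_NONE);c=max(cs,key=cv2.contourArea)
e=cv2.fitEllipse(c);print(e,plane(p,e[0],.0225))
print(proj(p,[[.4746,-.2374,.0225],[.4746,-.2374,0]]))
E
```

```text
t 9.9 left: turn [-0.013 -0.002 -0.013] cm [-0.11  0.35  6.11] j [-0.46  0.39 -0.42  0.75 -0.   -1.56] F [-0.8  0.2  0. ] M [-0.01  0.01 -0.01] w 0.997
((319.8177795410156, 235.9892120361328), (78.54100799560547, 91.19541931152344), 89.66891479492188) [ 0.47495733 -0.23670701  0.0225    ]
[[319.81902555 234.83222207]
 [319.71376697 221.27277473]]
```

View pics/w15.png

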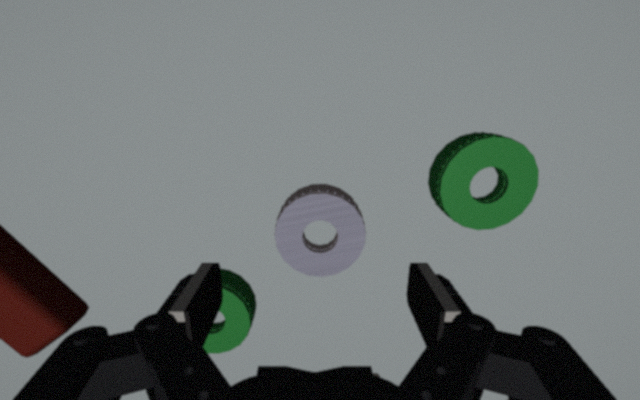

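Ring top at (320,236), i.e. (0.475,-0.237). Descending.

Request:
carry_out --pt "-0.013 0 -0.01 -0.15 0.2 1.3 1" --pt "0 0 0 0 0 1.5 1" --pt "0 0 0 0 0 1.0 1" --pt "0 0 0 0 0 0 1" --pt "0 0 0 0 0 0 1"

```text
time_s: 10.32
ee_pos: [0.4791, -0.2388, 0.0272]
eef_rot: [-3.136, -0.002, -2.043]
contact_force: [0.0, -0.7, -0.6]
grip_width: 1.0
```

```bash
python3 - <<'E'
from h import *
go(.4749,-.2370,.003,4.245)
E
```

```text
t 10.32 left: turn [-0.006 -0.002 -0.005] cm [0.03 0.47 2.42] j [-0.46  0.44 -0.45  0.67 -0.   -1.56] F [ 0.  -0.7 -0.6] M [ 0.04 -0.04  0.03] w 1.0
```

Request:
carry_out --pt "-0.006 -0.002 -0.005 0 0.45 0.3 1" --pt "0 0 0 0 0 1.0 1" --pt "0 0 0 0 0 0 1" --pt "0 0 0 0 0 0 1"

```text
time_s: 10.65
ee_pos: [0.476, -0.2371, 0.0147]
eef_rot: [-3.14, 0.001, -2.038]
contact_force: [-0.6, 0.4, 0.6]
grip_width: 1.0
```

```bash
python3 - <<'E'
from h import *
p,im=snap("wrist","w16");go(.4749,-.2370,.003,4.245)
print(proj(p,[[.4749,-.2370,.0225],[.4749,-.2370,0]]))
E
```

```text
t 10.7 left: turn [-0.001  0.001  0.   ] cm [0.04 0.08 1.15] j [-0.46  0.46 -0.47  0.65  0.   -1.57] F [ 0.4 -0.5 -0.1] M [0.07 0.05 0.02] w 1.005
[[317.50309472 274.46942967]
 [317.19445142 252.32726943]]
```

View pics/w16.png

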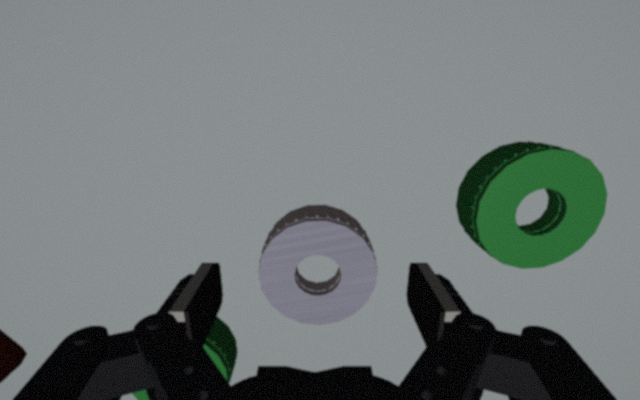

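Request:
carry_out --pt "0 0 0 0 0.08 0.6 1" --pt "0 0 0 0 0 0.5 1" --pt "0 0 0 0 0 0 1"

```text
time_s: 10.95
ee_pos: [0.4757, -0.237, 0.0033]
eef_rot: [-3.138, 0.001, -2.038]
contact_force: [0.8, 0.5, -0.1]
grip_width: 1.0
```

```bash
python3 - <<'E'
from h import *
p,im=look("w17",(200,400,180,450),2.8);go(.4749,-.2370,.003,4.245)
E
```

```text
t 11.0 left: turn [-0.003  0.001 -0.   ] cm [0.04 0.06 0.05] j [-0.46  0.47 -0.48  0.62  0.   -1.57] F [ 0.  -0.1  0.3] M [0.   0.02 0.03] w 0.997
```

View pics/w17c.png

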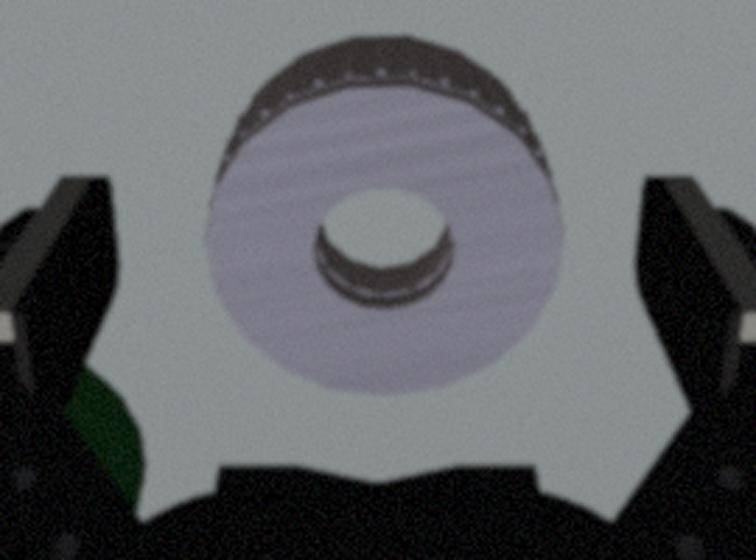

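The ring is centred between the pads (crop centre about 384, pads 115 and 640). Closing.

Request:
carry_out --pt "0 0 0 0.04 0.05 0 0.8" --pt "0 0 0 0 0 0 0.5" --pt "0 0 0 0 0 0 0.4" --pt "0 0 0 0 0 0 0.4" --pt "0 0 0 0 0 0 0.4" --newtons 50

```text
time_s: 11.42
ee_pos: [0.4753, -0.2373, 0.0046]
eef_rot: [-3.138, 0.001, -2.038]
contact_force: [-0.1, 0.3, -0.4]
grip_width: 0.652
```

Request:
carry_out --pt "0 0 0 0 0 -1 0.4" --pt "0 0 0 0 0 -2 0.4" --pt "0 0 0 0 0 -1 0.4" --pt "0 0 0 0 0 0 0.4"

```text
time_s: 11.75
ee_pos: [0.474, -0.2367, 0.0465]
eef_rot: [-3.141, 0.001, -2.038]
contact_force: [1.0, 0.2, -1.0]
grip_width: 0.65
```

```bash
python3 - <<'E'
from h import *
p,im=look("w18",(200,400,180,450),2.8);go(.5865,-.054,.17,4.245,10)
E
```

```text
t 11.8 left: turn [-0.001  0.001  0.   ] cm [-21.38  -1.82 -12.39] j [-0.46  0.42 -0.43  0.72  0.   -1.57] F [ 0.8  0.2 -0.9] M [-0.02 -0.03 -0.  ] w 0.656
[-0.  0.  0.] [-2.14 -0.18 -1.24]
[-0.  0.  0.] [-2.14 -0.18 -1.24]
[-0.  0.  0.] [-2.14 -0.18 -1.24]
[-0.  0.  0.] [-2.14 -0.18 -1.24]
[-0.  0.  0.] [-2.14 -0.18 -1.24]
[-0.  0.  0.] [-2.14 -0.18 -1.24]
[-0.  0.  0.] [-2.14 -0.18 -1.24]
[-0.  0.  0.] [-2.14 -0.18 -1.24]
[-0.  0.  0.] [-2.14 -0.18 -1.24]
[-0.  0.  0.] [-2.14 -0.18 -1.24]
```

View pics/w18c.png

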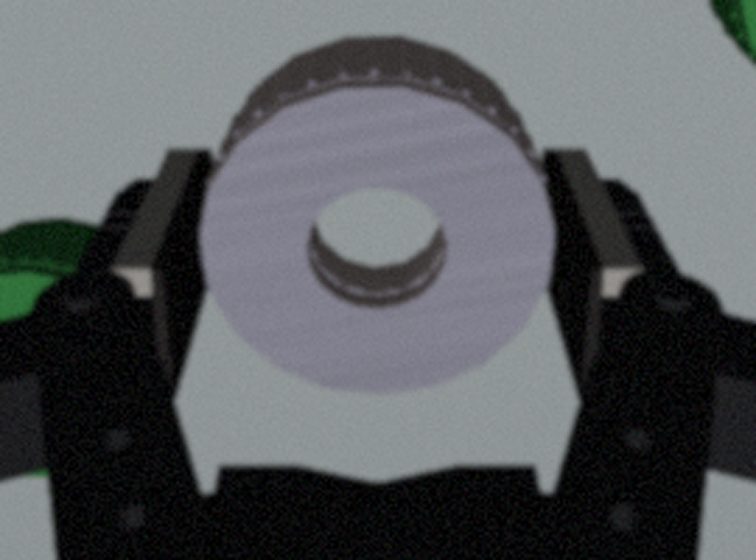

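The ring is held squarely. Carrying it over the collar.

Request:
carry_out --pt "0 0 0 0 0 -2.0 0.4" --pt "0 0 0 -1.0 -0.1 -3.0 0.4" --pt "0 0 0 -2.2 -0.2 -2.5 0.4" --pt "0 0 0 -2.5 -0.2 -2 0.4" --pt "0 0 0 -2.5 -0.2 -0.5 0.4"

```text
time_s: 12.22
ee_pos: [0.5127, -0.1668, 0.1456]
eef_rot: [3.132, -0.001, -2.047]
contact_force: [-0.1, 0.4, -0.8]
grip_width: 0.654
```

Request:
carry_out --pt "0 0 0 -2.5 -0.2 0 0.4" --pt "0 0 0 -2.5 -0.2 0 0.4" --pt "0 0 0 -2.0 -0.2 0 0.4" --pt "0 0 0 -1 -0.1 0 0.4" --pt "0 0 0 0 0 0 0.4"

```text
time_s: 12.63
ee_pos: [0.5607, -0.0925, 0.1469]
eef_rot: [3.137, 0.001, -2.043]
contact_force: [0.4, -0.9, -0.9]
grip_width: 0.656
```

```bash
python3 - <<'E'
from h import *
go(.5865,-.054,.125,4.245,3)
E
```

```text
t 12.63 left: turn [ 0.004  0.001 -0.005] cm [-4.6  -0.55  2.19] j [-0.16  0.38 -0.18  1.01  0.   -1.26] F [ 0.4 -0.9 -0.9] M [-0.08  0.02 -0.01] w 0.656
[ 0.001  0.    -0.002] [-1.53 -0.18  0.73]
[ 0.001  0.    -0.002] [-1.53 -0.19  0.73]
[ 0.001  0.    -0.002] [-1.53 -0.19  0.73]
```

Request:
carry_out --pt "0.004 0 -0.005 -1.5 -0.2 0 0.4" --pt "0 0 0 -1.8 -0.2 0 0.4" --pt "0 0 0 -1.1 -0.1 0.5 0.4" --pt "0 0 0 0 0 0.5 0.4" --pt "0 0 0 0 0 0 0.4"

```text
time_s: 13.05
ee_pos: [0.582, -0.0578, 0.1332]
eef_rot: [3.136, -0.005, -2.04]
contact_force: [0.2, -0.6, -1.0]
grip_width: 0.65
```

```bash
python3 - <<'E'
from h import *
p,im=look("w19",(160,400,180,450),2.4);go(.5865,-.054,.12,4.245,3)
print(proj(p,[[.5865,-.054,.103],[.5865,-.054,.081]]))
E
```

```text
t 13.1 left: turn [ 0.005 -0.005 -0.002] cm [-0.56 -0.24  1.35] j [-0.1   0.42 -0.16  1.   -0.   -1.2 ] F [ 0.9  0.8 -1.3] M [-0.03 -0.03 -0.02] w 0.658
[ 0.002 -0.002 -0.001] [-0.19 -0.08  0.45]
[ 0.002 -0.002 -0.001] [-0.19 -0.08  0.45]
[ 0.002 -0.002 -0.001] [-0.18 -0.08  0.45]
[[310.9132688  249.10553324]
 [311.07606208 233.96441028]]
```

View pics/w19c.png

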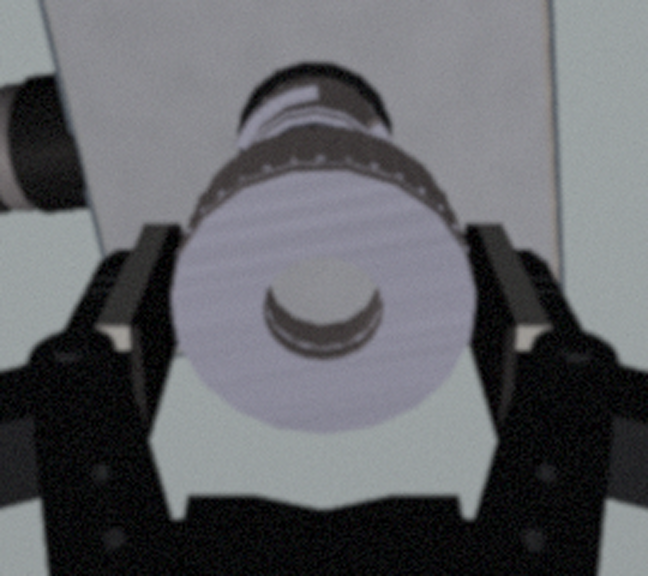

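```bash
python3 - <<'E'
from h import *
p=viewer.camera_params("wrist");s=r.get_state();t=s['ee_pos'];Q=R.from_euler('xyz',s['eef_rot'])
for dz in (.017,.019): 
    x=plane(p,(180+324/2.4,160+300/2.4),t[2]+dz);print("ring",x, Q.inv().apply(x-t)*1000)
print("bush centre u", plane(p,(180+316/2.4,200),.05))
E
```

```text
ring [ 0.58194401 -0.05841966  0.15054346] [  0.56913028  -0.18292094 -16.9987885 ]
ring [ 0.58137857 -0.059568    0.15254346] [  1.85815764  -0.18785771 -18.99297474]
bush centre u [ 0.58012979 -0.06582163  0.05      ]
```

Request:
carry_out --pt "0.005 -0.005 0 -0.55 -0.2 0.5 0.4" --pt "0 0 0 0 0 0.3 0.4" --pt "0 0 0 0 0 0 0.4" --pt "0 0 0 0 0 0 0.4"

```text
time_s: 13.43
ee_pos: [0.5843, -0.0564, 0.124]
eef_rot: [3.14, -0.001, -2.044]
contact_force: [0.4, -0.2, -0.9]
grip_width: 0.654
```

```bash
python3 - <<'E'
from h import *
p,im=look("w20",(160,400,180,450),2.4);go(.5865,-.054,.11,4.245)
print(proj(p,[[.5865,-.054,.103],[.5865,-.054,.081]]))
E
```

```text
t 13.48 left: turn [ 0.002 -0.001 -0.006] cm [-0.32 -0.09  1.4 ] j [-0.1   0.43 -0.17  0.97 -0.   -1.19] F [-0.1  0.3 -0.6] M [-0.03  0.02  0.  ] w 0.656
[[313.68490588 252.76918427]
 [313.69606019 236.41460836]]
```

View pics/w20c.png

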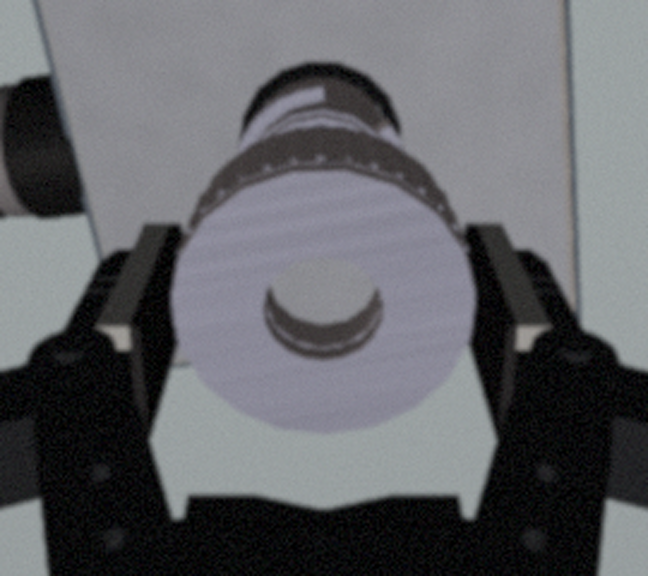

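Request:
carry_out --pt "0 0 0 -0.35 -0.08 0.4 0.4" --pt "0 0 0 0 0 0.3 0.4" --pt "0 0 0 0 0 0 0.4" --pt "0 0 0 0 0 0 0.4"

```text
time_s: 13.82
ee_pos: [0.587, -0.054, 0.1168]
eef_rot: [3.141, -0.001, -2.045]
contact_force: [0.5, -0.6, -0.9]
grip_width: 0.653
```

```bash
python3 - <<'E'
from h import *
p,im=look("w21",(160,400,180,450),2.4);go(.5863,-.0540,.09,4.245)
p2,_=snap("side","s1")
a=_[140:220,250:340];cv2.imwrite("pics/s1c.png",cv2.resize(a[:,:,::-1],None,fx=8,fy=7))
print(proj(p,[[.5863,-.054,.103],[.5863,-.054,.081]]))
E
```

```text
t 13.87 left: turn [ 0.001 -0.001 -0.007] cm [0.03 0.05 2.68] j [-0.09  0.44 -0.18  0.95 -0.   -1.19] F [ 0.4  0.1 -0.4] M [-0.01  0.01 -0.05] w 0.656
[[316.28276231 253.16560002]
 [316.04620148 236.10129045]]
```

View pics/w21c.png

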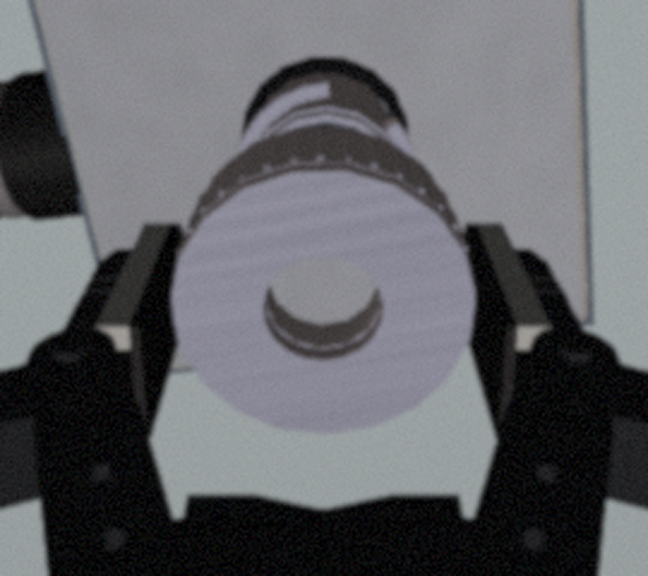

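View pics/s1c.png

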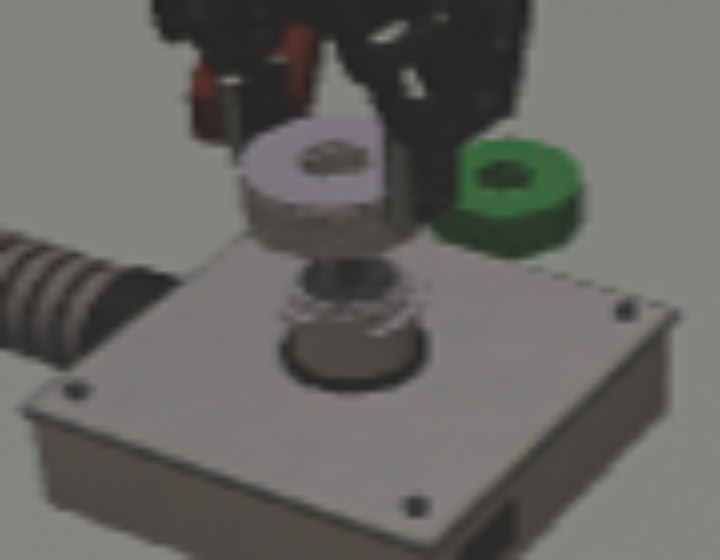

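```bash
python3 - <<'E'
from h import *
p=viewer.camera_params("wrist");s=r.get_state();t=s['ee_pos'];Q=R.from_euler('xyz',s['eef_rot'])
# circle front/back edges on plane z=t+dz: midpoint in x-tool and diameter
for dz in (.015,.017,.019,.021):
    a=Q.inv().apply(plane(p,(315,160+168/2.4),t[2]+dz)-t);b=Q.inv().apply(plane(p,(315,160+433/2.4),t[2]+dz)-t)
    mid=(a+b)/2
    w=[Q.inv().apply(plane(p,(180+u/2.4,160+296/2.4),t[2]+dz)-t) for u in (171,477)]
    print(dz,(mid*1000).round(2),"len",abs(a-b)[0]*1000,"wid",abs(w[0]-w[1])[1]*1000)
E
```

```text
0.015 [ -2.59  -0.18 -15.  ] len 57.87150400196929 wid 57.66368248196748
0.017 [ -1.27  -0.18 -17.  ] len 56.96105345643097 wid 56.75650144219925
0.019 [  0.05  -0.19 -19.  ] len 56.05060291089263 wid 55.849320402431026
0.021 [  1.37  -0.19 -21.  ] len 55.14015236535435 wid 54.942139362662914
```

Request:
carry_out --pt "0 0 -0.005 0 0.04 0.8 0.4" --pt "0 0 0 0 0 1.0 0.4" --pt "0 0 0 0 0 0.4 0.4" --pt "0 0 0 0 0 0 0.4" --pt "0 0 0 0 0 0 0.4"

```text
time_s: 14.33
ee_pos: [0.5863, -0.0537, 0.0923]
eef_rot: [3.141, -0.001, -2.039]
contact_force: [0.2, -0.6, -1.0]
grip_width: 0.654
```

```bash
python3 - <<'E'
from h import *
p,im=look("w22",(160,400,180,450),2.4);go(.5865,-.0540,.088,4.245)
E
```

```text
t 14.38 left: turn [ 0.001 -0.001 -0.001] cm [ 0.02 -0.04  0.43] j [-0.09  0.46 -0.22  0.9  -0.   -1.19] F [ 0.2 -0.3  0.4] M [0.   0.05 0.06] w 0.659
```

View pics/w22c.png

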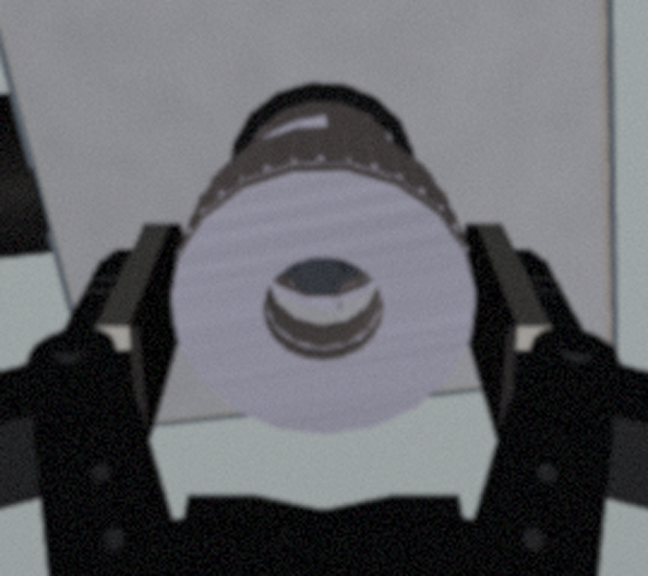

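```bash
python3 - <<'E'
from h import *
p=viewer.camera_params("wrist");s=r.get_state();t=s['ee_pos'];Q=R.from_euler('xyz',s['eef_rot'])
X=np.array([.5865,-.054,0])
f=lambda z:(proj(p,X+[0,0,z])[0]-[180,160])*2.4
for n,z in(("stubtop",.103),("face",.081),("rim",.084)): print(n,f(z))
print("ringtop",(proj(p,t+[0,0,.019])[0]-[180,160])*2.4,"ring under top plate",(proj(p,t+[0,0,.015])[0]-[180,160])*2.4)
a=np.linspace(0,6.28,13)
c=lambda z,rr:((proj(p,np.array([X+[rr*np.cos(k),rr*np.sin(k),z] for k in a]))-[180,160])*2.4)
for n,z,rr in(("stub",.103,.005),("bore",.084,.0165),("rim",.084,.0185)): q=c(z,rr);print(n,q.min(0),q.max(0))
E
```

```text
stubtop [322.70346972 283.57596847]
face [322.54037369 229.76684166]
rim [322.56022938 236.31769067]
ringtop [325.12335057 308.75357934] ring under top plate [325.02576037 296.64700339]
stub [296.92005902 260.79116052] [348.45685098 305.89342997]
bore [246.50342968 166.2927086 ] [398.34273507 302.18239217]
rim [237.2649822 157.5026768] [407.50970416 309.90065381]
```

```bash
python3 - <<'E'
import cv2
im=cv2.imread("pics/w22.png")[255:320,280:350];im=cv2.convertScaleAbs(cv2.resize(im,None,fx=9,fy=9,interpolation=cv2.INTER_CUBIC),alpha=1.7);cv2.imwrite("pics/z22.png",im)
E
```

```text
(no output)
```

View pics/z22.png

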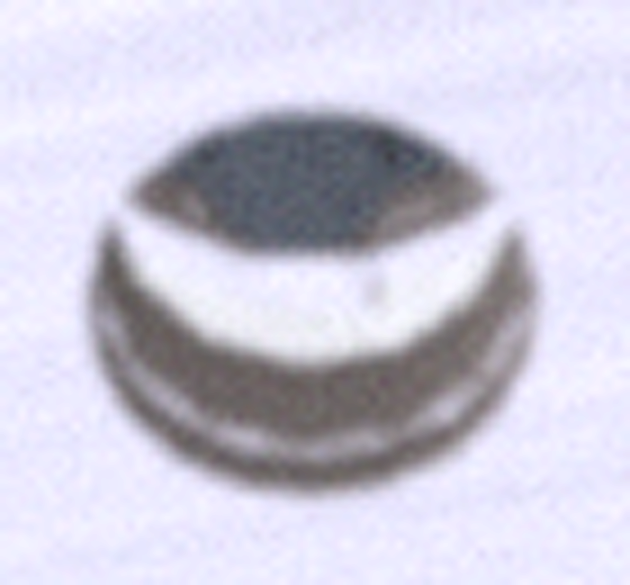

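In the ring hole, the bore edge and stub show about 3 px higher than predicted. The ring therefore has to go roughly 1.3 mm along tool +x.

Request:
carry_out --pt "0 0 0 0.13 -0.02 0 0.4" --pt "0 0 0 0 0 0 0.4" --pt "0 0 0 0 0 0 0.4"

```text
time_s: 14.63
ee_pos: [0.5859, -0.0551, 0.0925]
eef_rot: [3.141, -0.001, -2.039]
contact_force: [0.4, 0.7, -0.2]
grip_width: 0.657
```

```bash
cat > z.py <<'E'
from h import *
import sys
n=sys.argv[1]
p,im=snap("wrist",n);go(.5860,-.0550,.085,4.245)
z=cv2.convertScaleAbs(cv2.resize(im[255:320,280:350,::-1],None,fx=7,fy=7,interpolation=cv2.INTER_CUBIC),alpha=1.7)
a=cv2.resize(im[170:300,240:390,::-1],(525,455),interpolation=cv2.INTER_CUBIC);a=cv2.convertScaleAbs(a,alpha=1.3)
c=np.zeros((455,1015,3),np.uint8);c[:,:490]=z;c[:,490:]=a;cv2.imwrite(f"pics/{n}c.png",cv2.resize(c,(800,359)))
s=r.get_state();t=s['ee_pos'];X=np.array([.5860,-.0550,0]);a=np.linspace(0,6.28,37)
for nm,zz,rr in(("stub",.103,.005),("bore",.084,.0165),("ringtop",t[2]+.019,.0285),("hole",t[2]+.019,.011)):
    C=X+[0,0,zz] if zz<t[2]+.018 else np.array([t[0],t[1],zz])
    q=proj(p,np.array([C+[rr*np.cos(k),rr*np.sin(k),0] for k in a]));print(nm,q.min(0).round(1),q.max(0).round(1))
E
python3 z.py w23
```

```text
t 14.68 left: turn [ 0.001 -0.001 -0.001] cm [-0.01  0.    0.76] j [-0.09  0.46 -0.22  0.9  -0.   -1.2 ] F [-0.3  0.1 -0.3] M [-0.04  0.01  0.03] w 0.661
stub [304.7 268.9] [326.1 287.6]
bore [283.6 229.5] [346.8 286.1]
ringtop [250.5 229.1] [380.1 341.2]
hole [290.4 266.6] [340.2 309.7]
```

View pics/w23c.png

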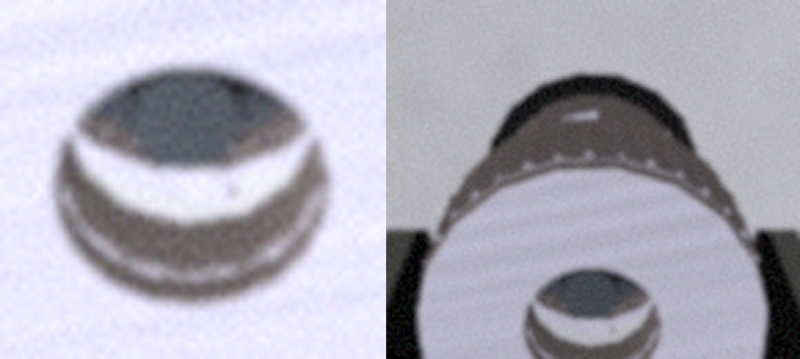

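Request:
carry_out --pt "0 0 0 0.07 -0.02 0.3 0.4" --pt "0 0 0 0 0 0.1 0.4" --pt "0 0 0 0 0 0 0.4"

```text
time_s: 14.93
ee_pos: [0.5864, -0.056, 0.0889]
eef_rot: [-3.141, -0.001, -2.039]
contact_force: [-0.4, -0.1, -0.7]
grip_width: 0.661
```

```bash
python3 z.py w24
```

```text
t 14.98 left: turn [-0.    -0.001 -0.001] cm [-0.07  0.08  0.39] j [-0.09  0.46 -0.22  0.89 -0.   -1.2 ] F [ 0.   0.3 -1. ] M [-0.01  0.03 -0.01] w 0.657
stub [306.3 274.2] [328.2 293.2]
bore [284.7 233.6] [349.1 290.9]
ringtop [250.7 229. ] [380.2 341.1]
hole [290.6 266.5] [340.4 309.6]
```

View pics/w24c.png

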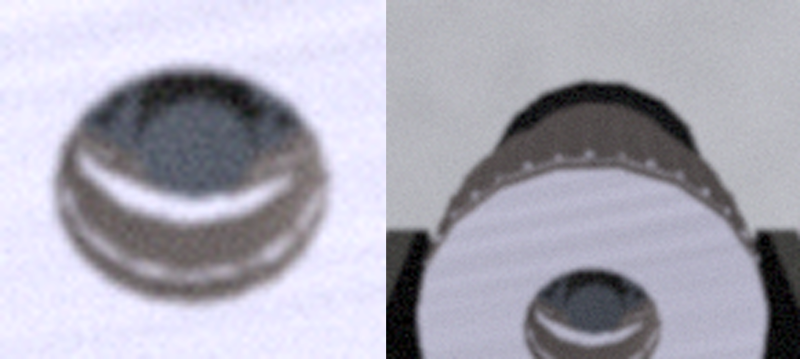

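Request:
carry_out --pt "0 0 0 0 0 0.2 0.4" --pt "0 0 0 0 0 0.15 0.4" --pt "0 0 0 0 0 0 0.4"

```text
time_s: 15.23
ee_pos: [0.5865, -0.056, 0.0852]
eef_rot: [-3.141, -0.001, -2.039]
contact_force: [0.4, -0.3, -0.4]
grip_width: 0.654
```

```bash
python3 z.py w25
```

```text
t 15.28 left: turn [-0.001 -0.001 -0.001] cm [-0.07  0.09  0.02] j [-0.09  0.46 -0.23  0.88 -0.   -1.2 ] F [ 0.2 -0.3 -0.2] M [ 0.    0.04 -0.01] w 0.655
stub [306.1 278.7] [328.5 298.1]
bore [284.1 236.7] [349.9 295.1]
ringtop [250.6 229.1] [380.2 341.2]
hole [290.4 266.6] [340.3 309.7]
```

View pics/w25c.png

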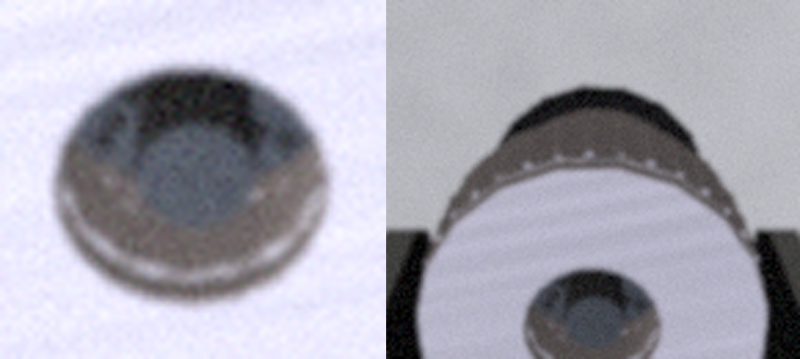

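Request:
carry_out --pt "0 0 0 0 0 0.15 0.4" --pt "0 0 0 0 0 0 0.4"

```text
time_s: 15.45
ee_pos: [0.5864, -0.056, 0.0836]
eef_rot: [-3.141, -0.001, -2.039]
contact_force: [-0.9, -0.1, -0.5]
grip_width: 0.658
```

Request:
carry_out --pt "0 0 0 0 0 0.1 0.4" --pt "0 0 0 0 0 0 0.4"

```text
time_s: 15.62
ee_pos: [0.5863, -0.0559, 0.0824]
eef_rot: [-3.141, -0.0, -2.039]
contact_force: [-0.3, 0.5, -0.2]
grip_width: 0.658
```

Request:
carry_out --pt "0 0 0 0 0 0.1 0.4" --pt "0 0 0 0 0 0 0.4"

```text
time_s: 15.78
ee_pos: [0.5863, -0.0559, 0.0814]
eef_rot: [-3.141, -0.0, -2.039]
contact_force: [-0.2, -0.5, -0.4]
grip_width: 0.653
```

```bash
python3 z.py w26
```

```text
t 15.83 left: turn [-0.001 -0.    -0.001] cm [-0.06  0.08 -0.35] j [-0.09  0.47 -0.23  0.87 -0.   -1.2 ] F [-0.4  0.4 -0.6] M [-0.05  0.03 -0.03] w 0.655
stub [303.6 282.1] [326.6 302. ]
bore [283.  239.9] [350.3 299.4]
ringtop [250.3 229.3] [379.9 341.4]
hole [290.1 266.8] [340.  309.9]
```

View pics/w26c.png

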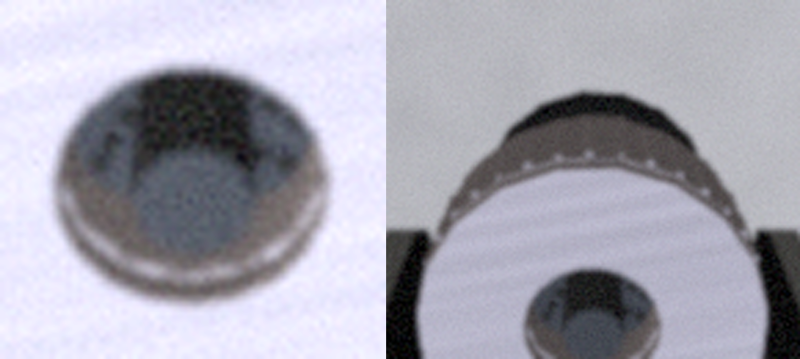

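Still free, with the ring's middle about 5 mm above the rim. Going on down in small steps.

Request:
carry_out --pt "0 0 0 0 0 0.12 0.4" --pt "0 0 0 0 0 0 0.4"

```text
time_s: 16.0
ee_pos: [0.5864, -0.0558, 0.0803]
eef_rot: [-3.141, -0.0, -2.039]
contact_force: [0.0, -0.0, -0.1]
grip_width: 0.654
```

Request:
carry_out --pt "0 0 0 0 0 0.12 0.4" --pt "0 0 0 0 0 0 0.4"

```text
time_s: 16.17
ee_pos: [0.5864, -0.0558, 0.079]
eef_rot: [-3.141, -0.0, -2.039]
contact_force: [0.4, 0.8, 0.3]
grip_width: 0.652
```

Request:
carry_out --pt "0 0 0 0 0 0.12 0.4" --pt "0 0 0 0 0 0 0.4"

```text
time_s: 16.33
ee_pos: [0.5866, -0.0558, 0.0777]
eef_rot: [-3.141, -0.0, -2.039]
contact_force: [-0.9, 0.5, 0.8]
grip_width: 0.655
```

Request:
carry_out --pt "0 0 0 0 0 0.1 0.4" --pt "0 0 0 0 0 0 0.4"

```text
time_s: 16.5
ee_pos: [0.5867, -0.0557, 0.0776]
eef_rot: [-3.14, 0.0, -2.039]
contact_force: [-0.9, 0.5, -0.1]
grip_width: 0.654
```

Request:
carry_out --pt "0 0 0 0 0 0.1 0.4" --pt "0 0 0 0 0 0 0.4"

```text
time_s: 16.67
ee_pos: [0.5866, -0.0557, 0.0776]
eef_rot: [-3.14, 0.0, -2.039]
contact_force: [-1.2, 0.1, -0.4]
grip_width: 0.652
```

Request:
carry_out --pt "0 0 0 0 0 0.1 0.4" --pt "0 0 0 0 0 0 0.4"

```text
time_s: 16.83
ee_pos: [0.5867, -0.0557, 0.0775]
eef_rot: [-3.139, 0.001, -2.039]
contact_force: [-0.8, 0.7, 0.6]
grip_width: 0.654
```

```bash
python3 z.py w27
```

```text
t 16.88 left: turn [-0.002  0.001 -0.001] cm [-0.03  0.09 -0.76] j [-0.09  0.47 -0.24  0.86 -0.   -1.2 ] F [-1.1  0.7  3.6] M [0.   0.31 0.08] w 0.65
stub [303.5 287.2] [327.2 307.5]
bore [282.6 242.9] [351.6 303.5]
ringtop [250.6 229.1] [380. 341.]
hole [290.4 266.5] [340.2 309.5]
```

View pics/w27c.png

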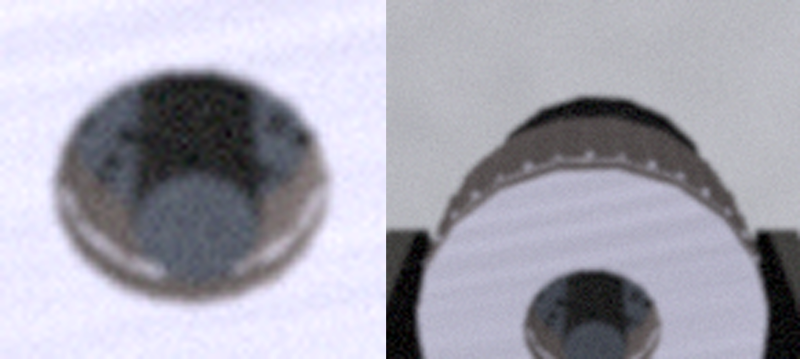

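Contact at z 0.0776: the ring is lying on the ribs near their low ends. Turning clockwise under a light push.

Request:
carry_out --pt "0 0 0.08 0 0 0.05 0.4" --pt "0 0 0.08 0 0 0.05 0.4" --pt "0 0 0 0 0 0 0.4"

```text
time_s: 17.13
ee_pos: [0.5865, -0.0555, 0.0767]
eef_rot: [-3.14, 0.001, -2.205]
contact_force: [-0.0, -0.3, 1.8]
grip_width: 0.655
```

```bash
cat > q.py <<'E'
from h import *
s=r.get_state();go(.5863,-.0557,.07,4.245);print("z",s['ee_pos'].round(4),"rot",s['eef_rot'].round(4))
E
python3 q.py
```

```text
t 17.13 left: turn [-0.002  0.001 -0.167] cm [0.03 0.01 0.67] j [-0.09  0.47 -0.24  0.86  0.   -1.03] F [-0.  -0.3  1.8] M [ 0.04  0.22 -0.02] w 0.655
z [ 0.5865 -0.0555  0.0767] rot [-3.1395e+00  1.3000e-03 -2.2051e+00]
```

It follows the rib pitch, 0.9 mm down per 9.5°. Continuing.

Request:
carry_out --pt "0 0 0.08 0 0 0.07 0.4" --pt "0 0 0.08 0 0 0.07 0.4" --pt "0 0 0 0 0 0.03 0.4"

```text
time_s: 17.38
ee_pos: [0.5864, -0.0556, 0.0756]
eef_rot: [-3.14, 0.002, -2.365]
contact_force: [-2.5, -0.2, 4.5]
grip_width: 0.653
```

Request:
carry_out --pt "0 0 0.08 0 0 0.07 0.4" --pt "0 0 0.08 0 0 0.07 0.4" --pt "0 0 0 0 0 0.03 0.4"

```text
time_s: 17.63
ee_pos: [0.5861, -0.0554, 0.0741]
eef_rot: [-3.14, 0.002, -2.521]
contact_force: [-0.7, 0.3, 2.6]
grip_width: 0.654
```

```bash
python3 q.py
```

```text
t 17.63 left: turn [-0.002  0.001 -0.483] cm [-0.   -0.03  0.41] j [-0.09  0.47 -0.25  0.85  0.   -0.71] F [-0.7  0.3  2.6] M [ 0.05  0.25 -0.01] w 0.654
z [ 0.5861 -0.0554  0.0741] rot [-3.1402e+00  1.7000e-03 -2.5214e+00]
```

Request:
carry_out --pt "0 0 0 0 0 0.06 0.4" --pt "0 0 0 0 0 0 0.4"

```text
time_s: 17.8
ee_pos: [0.5861, -0.0554, 0.0735]
eef_rot: [-3.14, 0.002, -2.514]
contact_force: [-1.6, 0.3, 2.4]
grip_width: 0.656
```

```bash
python3 q.py
```

```text
t 17.8 left: turn [-0.002  0.001 -0.476] cm [ 0.   -0.03  0.35] j [-0.09  0.47 -0.25  0.85  0.   -0.72] F [-1.6  0.3  2.4] M [ 0.02  0.36 -0.01] w 0.656
z [ 0.5861 -0.0554  0.0735] rot [-3.1402e+00  1.8000e-03 -2.5143e+00]
```

Request:
carry_out --pt "0 0 0 0 0 0.08 0.4" --pt "0 0 0 0 0 0 0.4"

```text
time_s: 17.97
ee_pos: [0.5861, -0.0554, 0.0729]
eef_rot: [-3.14, 0.002, -2.51]
contact_force: [-1.5, -0.4, 3.8]
grip_width: 0.651
```

```bash
python3 z.py w28; python3 q.py
```

```text
t 18.02 left: turn [-0.002  0.001 -0.473] cm [-0.02  0.04 -1.22] j [-0.09  0.47 -0.25  0.85  0.   -0.73] F [-1.2  0.8  3.1] M [ 0.08  0.35 -0.02] w 0.653
stub [303.8 293.2] [328.3 314. ]
bore [281.3 246.6] [352.4 308.7]
ringtop [251.2 228.6] [380.8 340.5]
hole [291.1 266. ] [340.9 309.1]
t 18.02 left: turn [-0.002  0.001 -0.473] cm [ 0.   -0.03  0.28] j [-0.09  0.47 -0.25  0.85  0.   -0.73] F [-1.2  0.8  3.1] M [ 0.08  0.35 -0.02] w 0.653
z [ 0.5861 -0.0554  0.0728] rot [-3.1402e+00  1.8000e-03 -2.5107e+00]
```

View pics/w28c.png

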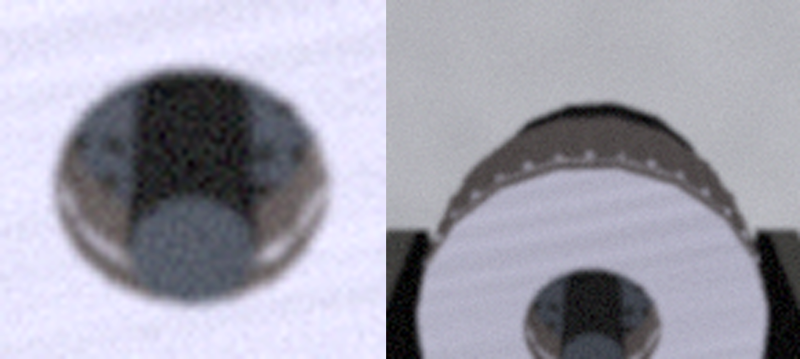

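The drop exceeds the rib slope, so the lugs are down in the gaps. Turning on while watching the moment.

Request:
carry_out --pt "0 0 0.08 0 0 0.03 0.4" --pt "0 0 0.08 0 0 0.03 0.4" --pt "0 0 0 0 0 0 0.4"

```text
time_s: 18.27
ee_pos: [0.5859, -0.0553, 0.0725]
eef_rot: [-3.141, 0.002, -2.674]
contact_force: [-1.5, -0.5, 3.8]
grip_width: 0.654
```

```bash
python3 q.py
```

```text
t 18.27 left: turn [-0.001  0.002 -0.636] cm [-0.01 -0.05  0.25] j [-0.09  0.47 -0.25  0.85  0.   -0.56] F [-1.5 -0.5  3.8] M [ 0.07  0.33 -0.  ] w 0.654
z [ 0.5859 -0.0553  0.0725] rot [-3.1409e+00  2.0000e-03 -2.6743e+00]
```

Request:
carry_out --pt "0 0 0.08 0 0 0.03 0.4" --pt "0 0 0.08 0 0 0.03 0.4" --pt "0 0 0 0 0 0 0.4"

```text
time_s: 18.52
ee_pos: [0.5858, -0.0552, 0.0722]
eef_rot: [-3.141, 0.002, -2.834]
contact_force: [-1.5, 0.3, 4.6]
grip_width: 0.654
```

```bash
python3 q.py
```

```text
t 18.52 left: turn [-0.001  0.002 -0.795] cm [-0.03 -0.06  0.22] j [-0.09  0.47 -0.25  0.85  0.   -0.4 ] F [-1.5  0.3  4.6] M [0.08 0.4  0.02] w 0.654
z [ 0.5858 -0.0552  0.0722] rot [-3.1413e+00  2.1000e-03 -2.8335e+00]
```

Request:
carry_out --pt "0 0 0.08 0.02 0 0.02 0.4" --pt "0 0 0.08 0.02 0 0.03 0.4" --pt "0 0 0 0 0 0 0.4"

```text
time_s: 18.77
ee_pos: [0.5857, -0.0551, 0.0722]
eef_rot: [3.141, 0.003, -2.991]
contact_force: [-2.1, 0.3, 4.0]
grip_width: 0.658
```

```bash
python3 q.py
```

```text
t 18.77 left: turn [-0.001  0.003 -0.953] cm [-0.05 -0.07  0.22] j [-0.09  0.47 -0.25  0.84  0.   -0.24] F [-2.1  0.3  4. ] M [ 0.01  0.38 -0.04] w 0.658
z [ 0.5857 -0.0551  0.0722] rot [ 3.1413e+00  2.8000e-03 -2.9912e+00]
```

Request:
carry_out --pt "0 0 0.08 0 0 0.05 0.4" --pt "0 0 0.08 0 0 0.05 0.4" --pt "0 0 0 0 0 0 0.4"

```text
time_s: 19.02
ee_pos: [0.5856, -0.0549, 0.0718]
eef_rot: [3.141, 0.003, 3.135]
contact_force: [-2.1, 1.0, 4.4]
grip_width: 0.654
```

```bash
python3 q.py
```

```text
t 19.02 left: turn [-1.00e-03  3.00e-03 -1.11e+00] cm [-0.07 -0.08  0.18] j [-0.09  0.47 -0.25  0.84  0.   -0.09] F [-2.1  1.   4.4] M [0.07 0.35 0.01] w 0.654
z [ 0.5856 -0.0549  0.0718] rot [3.1407e+00 2.9000e-03 3.1354e+00]
```

Request:
carry_out --pt "0 0 0.08 0 0 0.04 0.4" --pt "0 0 0.08 0 0 0.04 0.4" --pt "0 0 0 0 0 0 0.4"

```text
time_s: 19.27
ee_pos: [0.5855, -0.0548, 0.0717]
eef_rot: [3.14, 0.003, 2.979]
contact_force: [-2.5, 0.9, 4.0]
grip_width: 0.656
```

```bash
python3 q.py
```

```text
t 19.27 left: turn [-1.000e-03  3.000e-03 -1.266e+00] cm [-0.09 -0.08  0.17] j [-0.09  0.47 -0.25  0.84  0.    0.07] F [-2.5  0.9  4. ] M [-0.    0.42  0.02] w 0.656
z [ 0.5855 -0.0548  0.0717] rot [3.1401e+00 2.9000e-03 2.9790e+00]
```

Request:
carry_out --pt "0 0 0.08 0 0 0.04 0.4" --pt "0 0 0.08 0 0 0.04 0.4" --pt "0 0 0 0 0 0 0.4"

```text
time_s: 19.52
ee_pos: [0.5854, -0.0546, 0.0716]
eef_rot: [3.139, 0.003, 2.822]
contact_force: [-3.3, 0.3, 5.0]
grip_width: 0.653
```

```bash
python3 q.py
```

```text
t 19.52 left: turn [-0.     0.004 -1.423] cm [-0.12 -0.08  0.16] j [-0.09  0.47 -0.25  0.84  0.    0.23] F [-3.3  0.3  5. ] M [ 0.04  0.44 -0.03] w 0.653
z [ 0.5854 -0.0546  0.0716] rot [3.1395e+00 2.7000e-03 2.8224e+00]
```

```bash
python3 - <<'E'
from h import *
p,im=look("w29",(160,400,180,450),2.4)
_,s=snap("side","s2");a=s[140:220,250:340];cv2.imwrite("pics/s2c.png",cv2.convertScaleAbs(cv2.resize(a[:,:,::-1],None,fx=8,fy=7,interpolation=cv2.INTER_CUBIC),alpha=1.5))
E
```

```text
(no output)
```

View pics/w29c.png

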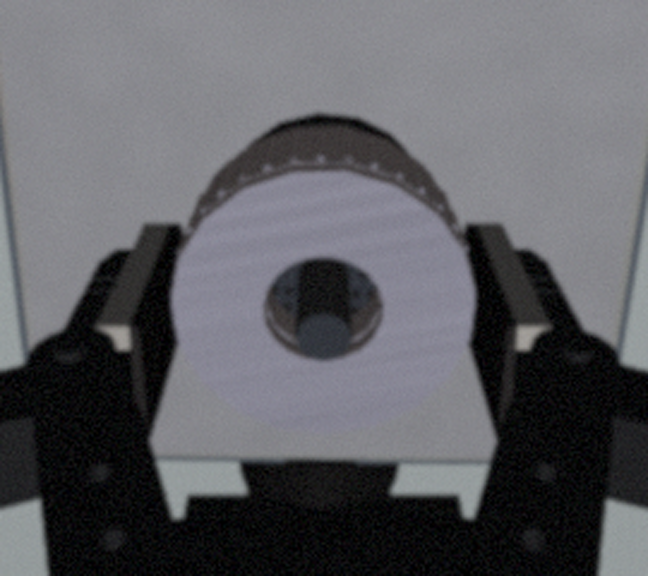

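View pics/s2c.png

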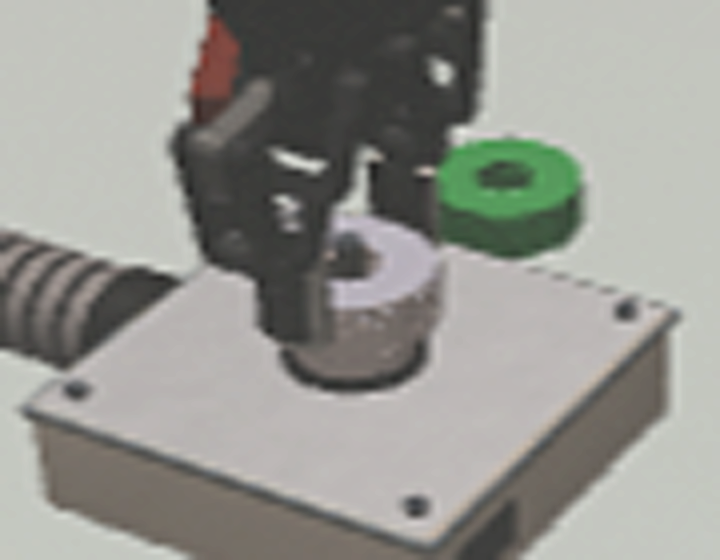

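The ring turns with the gripper: its face texture stays fixed relative to the pads, and there's no slip. The thread should bite soon. I'll ease the side load and go on.

Request:
carry_out --pt "0 -0.004 0.08 0.05 0.01 0.03 0.4" --pt "0 0 0.08 0.03 0 0.03 0.4" --pt "0 0 0 0 0 0 0.4"

```text
time_s: 19.87
ee_pos: [0.5854, -0.0544, 0.0718]
eef_rot: [3.138, 0.008, 2.666]
contact_force: [-2.9, 1.2, 4.7]
grip_width: 0.652
```

```bash
python3 q.py
```

```text
t 19.87 left: turn [-0.004  0.009 -1.579] cm [-0.13 -0.07  0.18] j [-0.09  0.47 -0.26  0.83 -0.    0.38] F [-2.9  1.2  4.7] M [0.11 0.45 0.  ] w 0.652
z [ 0.5854 -0.0544  0.0718] rot [3.1383 0.0081 2.6659]
```

Request:
carry_out --pt "0 0 0.08 0.02 0 0.04 0.4" --pt "0 0 0.08 0 0 0.04 0.4" --pt "0 0 0 0 0 0 0.4"

```text
time_s: 20.12
ee_pos: [0.5854, -0.0543, 0.0716]
eef_rot: [3.137, 0.008, 2.507]
contact_force: [-2.2, 0.5, 4.2]
grip_width: 0.654
```

```bash
python3 q.py
```

```text
t 20.12 left: turn [-0.003  0.01  -1.738] cm [-0.15 -0.06  0.16] j [-0.09  0.47 -0.26  0.83 -0.    0.54] F [-2.2  0.5  4.2] M [0.12 0.45 0.01] w 0.654
z [ 0.5854 -0.0543  0.0716] rot [3.1368 0.0081 2.5074]
```

```bash
python3 - <<'E'
from h import *
p,im=snap("wrist","w30")
look("w30b",(150,330,230,400),4) if 0 else None
f=lambda n:cv2.GaussianBlur(cv2.imread(f"pics/{n}.png")[:,:,1].astype(np.float32),(0,0),1.2)
names=["w20","w24","w26","w28","w29","w30"]
P=[]
for n in names:
    g=f(n); a=g[300:338,285:345]; b=g[235:262,270:360]
    P.append(np.concatenate([(q-cv2.GaussianBlur(q,(0,0),6)).ravel() for q in(a,b)]))
print(np.corrcoef(P).round(2))
E
```

```text
[[1.   0.98 0.99 0.97 0.97 0.97]
 [0.98 1.   0.99 0.97 0.97 0.97]
 [0.99 0.99 1.   0.98 0.98 0.98]
 [0.97 0.97 0.98 1.   1.   1.  ]
 [0.97 0.97 0.98 1.   1.   1.  ]
 [0.97 0.97 0.98 1.   1.   1.  ]]
```

```bash
python3 - <<'E'
from h import *
o=[]
for n in("w26","w27","w28","w30"):
    im=cv2.imread(f"pics/{n}.png")[255:320,280:350]
    o.append(cv2.convertScaleAbs(cv2.resize(im,None,fx=5.6,fy=5.6,interpolation=cv2.INTER_CUBIC),alpha=2.0))
a=np.vstack([np.hstack(o[:2]),np.hstack(o[2:])]);cv2.imwrite("pics/cmp.png",cv2.resize(a,None,fx=.8,fy=.8));print(a.shape)
E
```

```text
(728, 784, 3)
```

View pics/cmp.png

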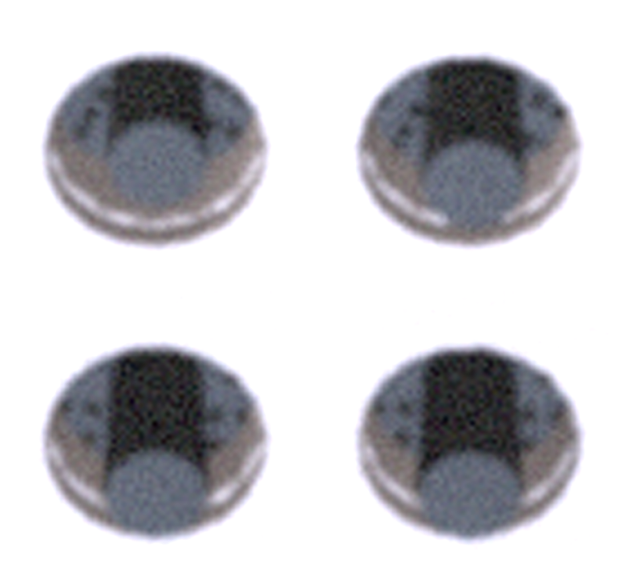

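Request:
carry_out --pt "-0.003 0.009 0.08 0 0 0.04 0.4" --pt "0 0 0.08 0 0 0.04 0.4" --pt "0 0 0 0 0 0.02 0.4"

```text
time_s: 20.42
ee_pos: [0.5855, -0.0539, 0.071]
eef_rot: [3.133, -0.003, 2.351]
contact_force: [-2.3, 0.7, 6.5]
grip_width: 0.654
```

```bash
python3 q.py
```

```text
t 20.42 left: turn [ 0.009  0.006 -1.894] cm [-0.19 -0.07  0.09] j [-0.1   0.47 -0.25  0.84  0.01  0.69] F [-2.3  0.7  6.5] M [ 0.05  0.57 -0.02] w 0.654
z [ 0.5855 -0.0539  0.071 ] rot [ 3.1329e+00 -2.7000e-03  2.3509e+00]
```

Request:
carry_out --pt "0 0 0.08 0 0 0.04 0.4" --pt "0 0 0.08 0 0 0.04 0.4" --pt "0 0 0 0 0 0.02 0.4"

```text
time_s: 20.67
ee_pos: [0.5856, -0.0532, 0.0705]
eef_rot: [3.132, -0.005, 2.193]
contact_force: [-2.5, 0.2, 6.4]
grip_width: 0.657
```

```bash
python3 q.py
```

```text
t 20.67 left: turn [ 0.011  0.006 -2.052] cm [-0.24 -0.09  0.05] j [-0.1   0.47 -0.26  0.84  0.01  0.85] F [-2.5  0.2  6.4] M [-0.07  0.63  0.17] w 0.657
z [ 0.5856 -0.0532  0.0705] rot [ 3.1323 -0.0049  2.1931]
```

```bash
cat > q.py <<'E'
from h import *
s=r.get_state();Q=R.from_euler('xyz',s["eef_rot"]);d=Q.inv().apply([0,0,-1]);c=np.cross([0,0,1],d)
yaw=s['eef_rot'][2];tot=(-2.039-yaw)%(2*np.pi)
sh=Q.inv().apply(np.array([.5861,-.0553,s['ee_pos'][2]])-s['ee_pos'])*100
print("t",round(s['time_s'],2),"p",s['ee_pos'].round(4),"tiltfix",c.round(4),"turned",round(np.degrees(tot),1),"recentre cm",sh.round(2),"F",s['contact_force'].round(1),"M",s['torque'].round(2),"j6",round(s['joints'][5],2),"w",round(s['grip_width'],3))
E
python3 q.py; python3 z.py w31
```

```text
t 20.67 p [ 0.5856 -0.0532  0.0705] tiltfix [ 0.0093 -0.0049  0.    ] turned 117.5 recentre cm [-0.2  -0.09 -0.  ] F [-2.5  0.2  6.4] M [-0.07  0.63  0.17] j6 0.85 w 0.657
t 20.72 left: turn [ 0.011  0.006 -2.05 ] cm [-0.16 -0.06 -1.45] j [-0.1   0.47 -0.26  0.84  0.01  0.85] F [-2.6  0.7  6. ] M [0.09 0.59 0.11] w 0.657
stub [303.4 293.6] [328.4 314.9]
bore [277.5 249.5] [349.7 312.4]
ringtop [250.3 225.5] [380.3 338.5]
hole [290.4 263.3] [340.4 306.7]
```

View pics/w31.png

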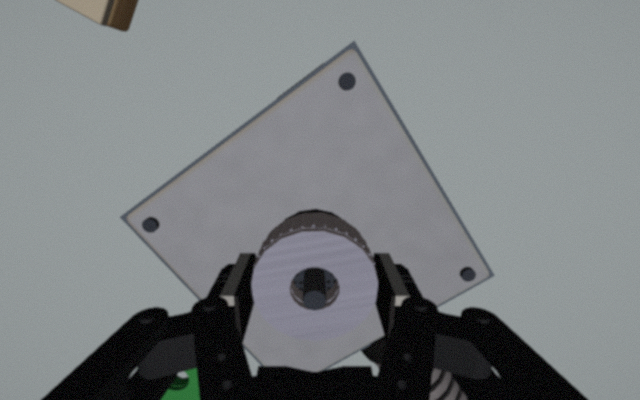

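There's a moment of 0.17 N m now at 0.0705 m, close to the expected home height of about 0.0696. I'll level the tool and turn on gently.

Request:
carry_out --pt "0.008 -0.005 0.0 -0.1 -0.05 0 0.4" --pt "0 0 0.06 0 0 0.03 0.4" --pt "0 0 0 0 0 0 0.4"

```text
time_s: 20.97
ee_pos: [0.5856, -0.0529, 0.0706]
eef_rot: [3.139, -0.002, 2.144]
contact_force: [-2.3, 0.3, 4.2]
grip_width: 0.652
```

```bash
python3 q.py
```

```text
t 20.97 p [ 0.5856 -0.0529  0.0706] tiltfix [ 0.0021 -0.002   0.    ] turned 120.3 recentre cm [-0.23 -0.08 -0.  ] F [-2.3  0.3  4.2] M [-0.13  0.5   0.36] j6 0.91 w 0.652
```

Request:
carry_out --pt "0 0 0.06 0 0 0.03 0.4" --pt "0 0 0.04 0 0 0.02 0.4" --pt "0 0 0 0 0 0 0.4"

```text
time_s: 21.22
ee_pos: [0.5856, -0.0529, 0.0706]
eef_rot: [3.14, -0.001, 2.054]
contact_force: [-1.3, 0.1, 3.3]
grip_width: 0.656
```

```bash
python3 q.py
```

```text
t 21.22 p [ 0.5856 -0.0529  0.0706] tiltfix [ 0.0016 -0.0011  0.    ] turned 125.5 recentre cm [-0.24 -0.07 -0.  ] F [-1.3  0.1  3.3] M [-0.12  0.45  0.75] j6 1.0 w 0.656
```

The moment has risen to 0.75 N m with no more travel, at the expected home height (middle 6 mm below the rim) and about 80° past the gap. So these are the stops. I'll unwind the bush's twist and then let go.

Request:
carry_out --pt "0 0 -0.06 0 0 0 0.4" --pt "0 0 0 0 0 0 0.4"

```text
time_s: 21.38
ee_pos: [0.5855, -0.053, 0.0706]
eef_rot: [3.141, -0.0, 2.124]
contact_force: [-2.0, -0.0, 5.1]
grip_width: 0.655
```

```bash
python3 q.py
```

```text
t 21.38 p [ 0.5855 -0.053   0.0706] tiltfix [ 0.0011 -0.0005  0.    ] turned 121.5 recentre cm [-0.23 -0.08 -0.  ] F [-2.  -0.   5.1] M [0.01 0.45 0.44] j6 0.93 w 0.655
```

Request:
carry_out --pt "0 0 -0.025 0 0 -0.1 0.4" --pt "0 0 0 0 0 -0.05 0.4" --pt "0 0 0 0 0 0 0.4"

```text
time_s: 21.63
ee_pos: [0.5855, -0.053, 0.0706]
eef_rot: [3.141, -0.001, 2.152]
contact_force: [-2.1, 0.4, 6.6]
grip_width: 0.656
```

```bash
python3 q.py
```

```text
t 21.63 p [ 0.5855 -0.053   0.0706] tiltfix [ 0.0002 -0.0008  0.    ] turned 119.9 recentre cm [-0.23 -0.07 -0.  ] F [-2.1  0.4  6.6] M [0.02 0.49 0.26] j6 0.9 w 0.656
```

Request:
carry_out --pt "0 0 0 0 0 -0.15 0.4" --pt "0 0 0 0 0 -0.15 0.4"

```text
time_s: 21.8
ee_pos: [0.5854, -0.053, 0.071]
eef_rot: [-3.141, -0.002, 2.151]
contact_force: [3.5, -0.7, -13.0]
grip_width: 0.655
```

```bash
python3 q.py
```

```text
t 21.8 p [ 0.5854 -0.053   0.071 ] tiltfix [-0.0009 -0.0018  0.    ] turned 119.9 recentre cm [-0.23 -0.07 -0.  ] F [  3.5  -0.7 -13. ] M [-0.08 -0.69  0.27] j6 0.9 w 0.655
```

A 13 N upward pull moves it only 0.4 mm, so the lugs are under the ribs. I'll relax and let go.

Request:
carry_out --pt "0 0 -0.02 0 0 0.05 0.4" --pt "0 0 0 0 0 0 0.7" --pt "0 0 0 0 0 0 0.8" --pt "0 0 0 0 0 0 0.9"

```text
time_s: 22.13
ee_pos: [0.586, -0.0532, 0.0712]
eef_rot: [-3.141, -0.001, 2.171]
contact_force: [-0.6, 0.3, 0.9]
grip_width: 0.898
```

```bash
python3 q.py; python3 z.py w32
```

```text
t 22.13 p [ 0.586  -0.0532  0.0712] tiltfix [-0.0001 -0.0013  0.    ] turned 118.8 recentre cm [-0.18 -0.11 -0.  ] F [-0.6  0.3  0.9] M [ 0.02 -0.06  0.02] j6 0.88 w 0.898
t 22.18 left: turn [ 1.000e-03 -1.000e-03 -2.074e+00] cm [-0.14 -0.11 -1.37] j [-0.09  0.48 -0.25  0.85  0.    0.88] F [ 0.2 -0.3  0.6] M [-0.02 -0.02 -0.01] w 0.896
stub [302.8 293.1] [327.7 314.2]
bore [276.7 248.4] [348.6 311.1]
ringtop [250.1 226. ] [380.2 338.8]
hole [290.1 263.7] [340.2 307.1]
```

View pics/w32.png

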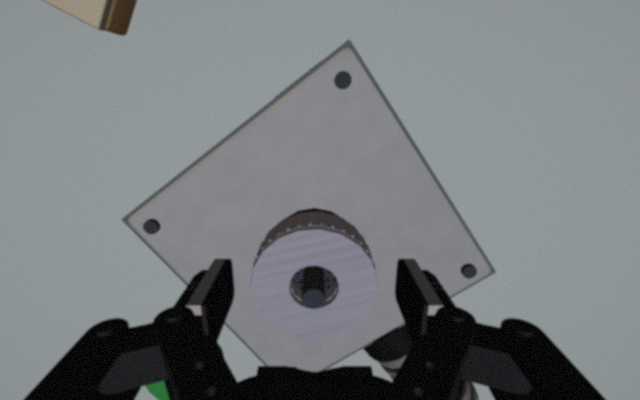

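Released, and the ring stayed down with the stub centred in its hole at (313,297). For certainty I'll regrip once without side load and repeat the torque check.

Request:
carry_out --pt "0 0 0 0 0 0 0.5" --pt "0 0 0 0 0 0 0.4" --pt "0 0 0 0 0 0 0.4" --pt "0 0 0 0 0 0 0.4"

```text
time_s: 22.52
ee_pos: [0.5861, -0.0536, 0.0726]
eef_rot: [3.141, 0.0, 2.171]
contact_force: [0.5, -0.2, -2.9]
grip_width: 0.65
```

```bash
python3 q.py
```

```text
t 22.52 p [ 0.5861 -0.0536  0.0726] tiltfix [ 0.0003  0.0001 -0.    ] turned 118.8 recentre cm [-0.13 -0.1  -0.  ] F [ 0.5 -0.2 -2.9] M [-0.1  -0.    0.08] j6 0.88 w 0.65
```

Request:
carry_out --pt "0 0 0.05 0 0 0.01 0.4" --pt "0 0 0 0 0 0 0.4"

```text
time_s: 22.68
ee_pos: [0.586, -0.0536, 0.0725]
eef_rot: [3.141, 0.0, 2.12]
contact_force: [-0.5, 0.6, 0.1]
grip_width: 0.655
```

```bash
python3 q.py
```

```text
t 22.68 p [ 0.586  -0.0536  0.0725] tiltfix [ 0.0002  0.0003 -0.    ] turned 121.7 recentre cm [-0.15 -0.08  0.  ] F [-0.5  0.6  0.1] M [-0.07  0.14  0.22] j6 0.93 w 0.655
```

Request:
carry_out --pt "0 0 0.05 0 0 0.01 0.4" --pt "0 0 0 0 0 0 0.4"

```text
time_s: 22.85
ee_pos: [0.586, -0.0536, 0.0724]
eef_rot: [-3.142, 0.001, 2.073]
contact_force: [0.7, -1.4, 0.6]
grip_width: 0.653
```

```bash
python3 q.py
```

```text
t 22.85 p [ 0.586  -0.0536  0.0724] tiltfix [-0.0001  0.0005  0.    ] turned 124.4 recentre cm [-0.15 -0.07  0.  ] F [ 0.7 -1.4  0.6] M [-0.14  0.09  0.42] j6 0.98 w 0.653
```

The moment climbs elastically again, 0.22 to 0.42 N m over 2.7°, with no drop, so the ring is at the stops. Unwinding, releasing and retreating.

Request:
carry_out --pt "0 0 -0.08 0 0 0 0.4" --pt "0 0 0 0 0 0 0.8" --pt "0 0 0 0 0 0 1" --pt "0 0 0 0 0 0 1" --pt "0 0 0 0 0 -0.5 1"

```text
time_s: 23.27
ee_pos: [0.5854, -0.0534, 0.0763]
eef_rot: [-3.14, -0.001, 2.156]
contact_force: [-0.7, -0.1, -0.1]
grip_width: 0.999
```

Request:
carry_out --pt "0 0 0 0 0 -1.5 1" --pt "0 0 0 0 0 -2.5 1" --pt "0 0 0 0 0 -3 1" --pt "0 0 0 -2 0 -3 1" --pt "0 0 0 -2.5 0 0 1"

```text
time_s: 23.68
ee_pos: [0.6064, -0.0881, 0.1802]
eef_rot: [-3.136, -0.007, 2.158]
contact_force: [1.7, -0.8, 0.7]
grip_width: 1.0
```

Request:
carry_out --pt "0 0 0 -2 0 0 1" --pt "0 0 0 0 0 0 1" --pt "0 0 0 0 0 0 1"

```text
time_s: 23.93
ee_pos: [0.6224, -0.1089, 0.1848]
eef_rot: [3.141, 0.001, 2.154]
contact_force: [0.0, -0.4, 0.1]
grip_width: 1.0
```

```bash
python3 - <<'E'
from h import *
p,im=look("w40",(60,340,160,500),2.3)
_,s=snap("side","s3");a=s[140:220,250:340];cv2.imwrite("pics/s3c.png",cv2.convertScaleAbs(cv2.resize(a[:,:,::-1],None,fx=8,fy=7,interpolation=cv2.INTER_CUBIC),alpha=1.5))
snap("top","t3")
print(r.get_state()['ee_pos'],r.get_state()['contact_force'])
E
```

```text
[ 0.62129248 -0.10788424  0.18395959] [-0.39738633  0.95378159 -0.84232715]
```

View pics/w40c.png

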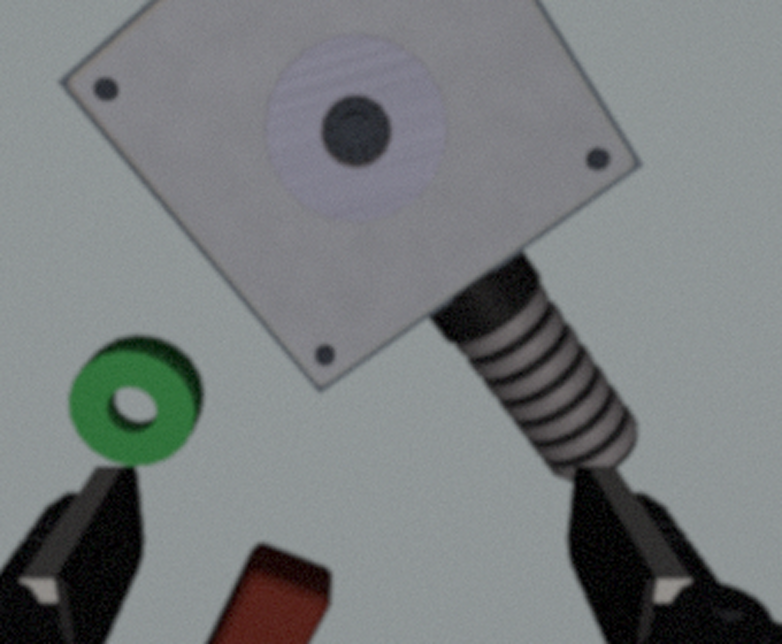

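View pics/s3c.png

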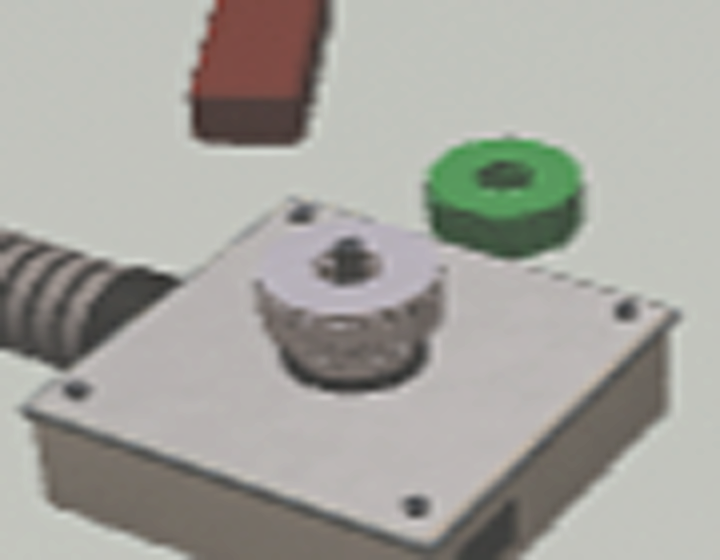

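View pics/t3.png

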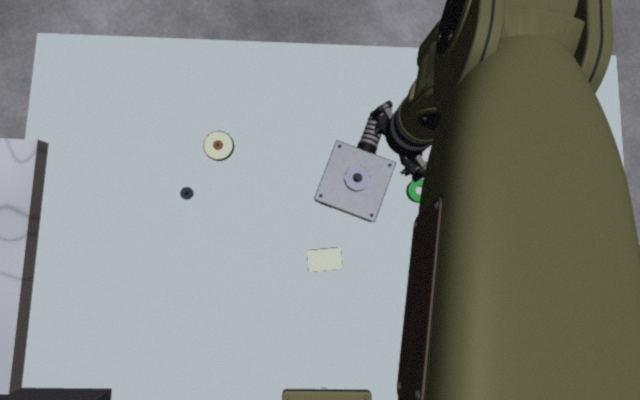

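```bash
python3 - <<'E'
from h import *
p=viewer.camera_params("wrist")
for z in (.085,.0893,.0925,.096,.100):
    a=plane(p,(160+265/2.3,60+126/2.3),z);b=plane(p,(160+446/2.3,60+126/2.3),z)
    print(z,"diam",np.linalg.norm(a-b)*1000,"centre",(a+b)/2)
print(viewer.camera_params("top") is not None, [plane(viewer.camera_params("top"),(357.2,177.8),z).round(4) for z in(.0893,)])
q=viewer.camera_params("side");u=(250+351/8,140+265/7);print(two(viewer.camera_params("top"),(357.3,177.7),q,u))
E
```

```text
0.085 diam 56.81919537599994 centre [ 0.58492448 -0.05305932  0.085     ]
0.0893 diam 55.805840935395075 centre [ 0.58478369 -0.05285522  0.0893    ]
0.0925 diam 55.05171670052628 centre [ 0.58467892 -0.05270333  0.0925    ]
0.096 diam 54.226893318638524 centre [ 0.58456433 -0.0525372   0.096     ]
0.1 diam 53.28423802505261 centre [ 0.58443336 -0.05234734  0.1       ]
True [array([ 0.5847, -0.0534,  0.0893])]
(array([ 0.58492286, -0.05359687,  0.08922703]), np.float64(3.116455715237901e-05))
```

Triangulating the ring's hole across the top and side views puts its top face at z 0.0892. Home would be 0.0893. Handing in.

```bash
python3 -c "
from cell import r
print(r.job_done())"
```

```text
the job is handed in; nothing more can be done
None
```

The strainer is refitted and handed in at about 24 s of the 72 s. The disk sits on its seat, the ring is screwed home over it, and the gripper has let go and moved clear. The hand-in reported no verdict.

- **Disk:** I took the right-hand of the two strainer disks and lowered it into the mouth. It met the seat at 3.6 N and stood upright and centred when released.
- **Ring:** I set the light-metal ring on the collar and turned it clockwise about 120°, until it fell off the ribs into the gaps and ran under the next ribs to a stop.

**Checks that agreed**
- The ring's top is at z 0.0892 from the top and side cameras, against 0.0893 expected when home.
- The moment rose elastically to 0.75 N m with almost no further drop. After regripping it rose again to 0.42 N m. That is more than the 0.3 N m that already means the stops are met.
- A 13 N upward pull moved the ring only 0.4 mm. It stayed down after I let go.

**Checks that were off**
- I felt almost no screwing moment (expected 0.1 to 0.2 N m) until close to the stop. I think my own downward push was already pressing the seat.
- There was a 2 to 3 N side load while turning.
- The ring's top diameter in the wrist camera came out at 55.8 mm instead of 57 mm, about the same shortfall as its other readings.
- In the last pictures, the buff, pad block, compound bar, nearer green ring and spare disk looked undisturbed. The second green ring was hidden by the arm; I never went near it.

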